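# Discharge the ball hopper into the beaker

### The job

Empty the small ball hopper: stand the tall bottle that blocks its gate upright on the black tray, stand the empty glass beaker from the left front upright in the ring under the end of the spout, then draw the gate straight out until it hits its end stop, so that all three grinding balls run into the beaker. Leave the gate open, then log the discharge by pushing the roller arm of the limit switch over, away from you, until it clicks, and let it spring back. Do not topple the bottle, and leave the other things on the worktop where they stand.

Things in the scene. Friction and masses are not known exactly. Their poses are not given: they have to be found in the camera images.
- hopper: Fixed ball hopper. Origin on the worktop under its square feed column (z 139-196 mm; 76 mm round funnel above, to z 239); z up. 5 mm base plate, x -50 to 50, y -52 to 162 mm. Back plate 62 mm wide at x=22. The gate is drawn along the hopper's own -x (roughly to the robot). An open spout 26 mm wide with 13 mm sides slopes down 12 deg from under the column along +y to its lip. Position and yaw vary.
- pot_spot (a point): Centre of the 62 mm ring engraved on the hopper's base plate, 5 mm above the worktop, at (0, +118, 5) mm in the hopper's frame; axes as the hopper's. A beaker centred here (within about 5 mm) catches the balls; its rim then stands about 10 mm under the spout, with the lip 32 mm from its centre on the -y side.
- spout_lip (a point): Middle of the spout's floor at its lip, (0, +86, 85) mm in the hopper's frame; the spout's sides end 98 mm over the worktop there.
- gate (a joint): Slide gate of the hopper, m: 0 shut, 0.060 at its end stop; grows as it is drawn along the hopper's -x. Stiff running fit: about 2 N of friction; it stays where it is left.
- gate_handle (a point): Grip point on the gate's upturned handle, a steel plate 5 mm thick (hopper's x), 36 mm wide (y), from 136 to 182 mm over the worktop; the point lies 164 mm over the worktop, in the middle of the plate, 102 mm in front (-x) of the column's axis when shut; axes as the hopper's, it moves with the gate.
- tall_bottle: The tall white bottle with a grey screw cap, standing right in front of the gate's handle, in its way. 180 mm high; body 60 mm in diameter up to 125 mm, shoulder up to 150 mm, then the cap, 34 mm in diameter, up to 180 mm. Origin: centre of its underside, z up. 0.17 to 0.33 kg.
- tray: Fixed shallow black tray, 136 mm (x) by 156 mm (y), floor 2 mm and rim 10 mm over the worktop. Origin: under the middle (the walls reach from y=-77 to +81 mm, x=-68 to +68 mm).
- beaker: Open glass beaker, 53 mm in diameter, 67 mm high, 0.07 kg, wall about 2 mm. Origin: centre of its underside, z up. It starts in any of three places at the left, the brown bottle and the timer in the others.
- ball1_center (a point): Centre of the lowest of three white ceramic balls, 16 mm in diameter, stacked in the hopper's column on the gate.
- ball2_center (a point): Centre of the middle ball.
- ball3_center (a point): Centre of the top ball.
- switch: Fixed limit switch on a stand at the right: grey box 36 x 32 mm, up to 111 mm, on an 80 x 70 mm foot. Origin: on the worktop under the box's middle. Its arm swings in the switch's own x-z plane. Position and yaw vary.
- switch_arm (a joint): Sprung arm of the limit switch, rad: 0 upright at rest, grows as the roller is pushed along the switch's own +x (away from the robot); clicks at 0.40 (about 19 mm of roller travel), hard stop at 0.70. About 2 N at the roller; springs back to 0 when let go.
- roller (a point): Centre of the black roller (20 mm in diameter, 12 mm wide, axis along the switch's y) at the arm's upper end; at rest 150 mm over the worktop, 48 mm above the arm's pivot, 14 mm to the -y side of the switch's origin. It moves with the arm.
- brown_bottle: Bystander: small brown reagent bottle, 45 mm in diameter, 78 mm high. Origin: underside.
- timer: Bystander: white lab timer standing on edge, 24 (x) x 68 (y) x 60 mm high. Origin: underside.
- small_bottle: Bystander: small white reagent bottle, 36 mm in diameter, 64 mm high, to the right of the gate's path. Origin: underside.
- tape: Bystander: roll of label tape lying flat, 62 mm in diameter, 18 mm high, at the far left. Origin: underside.
- tube_block: Bystander: green microtube block, 52 x 116 x 32 mm, at the far right. Origin: underside.
- tip_box: Bystander: pipette-tip box with its clear lid shut, 76 x 118 x 73 mm, at the front right. Origin: underside.

How it is judged (in metres and radians):
On the way, in this order (a step that is already met when the one before it is completed fails the run):
1. the tall bottle stands upright on the tray and the beaker stands upright in the ring under the spout, both let go (x of tall_bottle in the frame of tray between -0.05 and 0.05 m and y of tall_bottle in the frame of tray between -0.06 and 0.064 m and height (world z) of tall_bottle below 0.01 m and angle between each of tall_bottle, beaker's own z axis and vertical below 0.1 rad and linear speed of tall_bottle below 0.03 m/s and horizontal distance between beaker and pot_spot below 0.02 m and z of beaker in the frame of pot_spot below 0.006 m and contact force between the fingers and beaker below 0.2 N and contact force between the fingers and tall_bottle below 0.2 N), for 0.2 s.
2. the gate is drawn to its end stop and all three balls are in the beaker (value of joint gate above 0.057 m and horizontal distance between each of ball1_center, ball2_center, ball3_center and beaker below 0.026 m and z of ball1_center in the frame of beaker between 0 and 0.065 m and z of ball2_center in the frame of beaker between 0 and 0.065 m and z of ball3_center in the frame of beaker between 0 and 0.065 m), for 0.2 s.
3. the roller arm is pushed over until it clicks (value of joint switch_arm above 0.4 rad), for 0.02 s.
At the end, for the whole second after the job is handed in: All three balls are in the beaker, upright (0.1 rad) within 20 mm of the ring's centre; the gate is open within 5 mm of its end stop; the tall bottle stands upright (0.1 rad) on the tray's floor inside the rim; all at rest; the switch arm, clicked after the discharge, is back under 0.05 rad (x of tall_bottle in the frame of tray between -0.05 and 0.05 m and y of tall_bottle in the frame of tray between -0.06 and 0.064 m and height (world z) of tall_bottle below 0.01 m and angle between each of tall_bottle, beaker's own z axis and vertical below 0.1 rad and linear speed of each of tall_bottle, beaker below 0.03 m/s and horizontal distance between beaker and pot_spot below 0.02 m and z of beaker in the frame of pot_spot below 0.006 m and horizontal distance between each of ball1_center, ball2_center, ball3_center and beaker below 0.026 m and z of ball1_center in the frame of beaker between 0 and 0.065 m and z of ball2_center in the frame of beaker between 0 and 0.065 m and z of ball3_center in the frame of beaker between 0 and 0.065 m and value of joint gate above 0.055 m and value of joint switch_arm below 0.05 rad); the robot touches nothing.
It fails at once if the tall bottle is tipped over (angle between tall_bottle's own z axis and vertical above 0.6 rad).
It fails at once if a bystander is displaced by more than 30 mm (distance of any of brown_bottle, timer, small_bottle, tape, tube_block, tip_box from where it was at the start of the episode above 0.03 m).
It also fails if it takes over 67 s, if anything falls off the work surface, if the arm or the gripper's body presses on something with over 40 N, if the wrist force passes 120 N, or if a joint passes its speed limit or range.

### The arm

A 6-joint arm with a two-finger parallel gripper is mounted at the origin on a cart in front of the work surface, level with it; the furniture and walls round the work are solid. World frame = base frame: x ahead of the robot, y to its left, z up, the work surface at z = 0. Lengths are in m, angles in degrees, forces in N, time in s.
With the tool pointing down it reaches from about 0.4 to 0.825 m from the base axis. Payload 7 kg.
Tool frame: the origin (TCP) lies at the very end of the fingers, on their centre line; the grasp point (between the pads) lies 19 mm behind it; x points along the fingers, y is the direction in which the jaws open and shut, and the axes are right-handed (so a half turn about x gives the same grasp; the last joint's range is limited). The gripper opens to 88 mm and grips with 3 to 60 N. Pads are 19 mm wide; open, the fingers measure 130 mm over their backs; the gripper's body (78 mm by 193 mm) begins 47 mm behind the grasp point.
Start: joints at [79.647, 20.546, 0.682, 0, -70.136, -16.507], TCP at [0.305, 0.602, 0.201] pointing down, gripper open.
Joint ranges: [-176.03, 176.03], [-82.01, 121.73], [-58.28, 71.71], [-173.87, 95.51], [-174.79, -0.11], [-173.66, 173.66]. Speed limits (degrees/s): [136.94, 136.94, 172.46, 180, 180, 180].

### API

Orientations are given as [roll, pitch, yaw] about the fixed x, y, z axes, in that order (R = Rz(yaw) Ry(pitch) Rx(roll)).
In Python, from plant import monitor, eyes, ticket gives the robot as it stands. The module is installed in compiled form; this text tells all that it offers.
- The arm moves only by the shell command python3 -m crank 'ROWS'. ROWS is JSON, a list of rows, each an object with "linear": the shift along the world's x, y, z in units of 60 mm (1.0 is 60 mm), a list of three; "rot": the turn, a rotation vector about the world's x, y, z in units of 5 degrees (1.0 is 5 degrees), a list of three; "hand": the opening, from 0 (shut) to 1 (fully open). In form: [{"linear": [tx, ty, tz], "rot": [ax, ay, az], "hand": hand}, ...]. A call has 1 to 20 rows; each row shifts and turns the pose as measured when the row begins; what a row does not reach is not made up. A row lasts 1/8 s, in which the tool goes at most 62.5 mm and 10.7 degrees, less where a joint would pass 70% of its speed; a pose out of reach is approached as far as the arm can. A call is refused whole if a number of a shift passes 1 or a number of a turn 1, either way. A call with a gripper value outside its range is refused whole. The fingers move at their own pace and stop on an object; the grip force is fixed at half the most. Time passes only in rows, so rows that do not move let the fingers close. It gives the time, the measured TCP pose, the force and the opening at its end, in the units of the state.
- monitor.get_obs(): the state, without advancing time (a new reading comes with each control period).
- eyes.snapshot(name): name is "scene" or "top" or "wrist"; returns a dict with "image" (420x560x3 uint8, red, green, blue), "depth" (420x560 float32, m along the optical axis (not along the pixel's ray), 0 where there is no reading), "K" (3x3 intrinsics, pixels), "camera_from_world" (4x4, takes a point from world to camera coordinates); the wrist camera has in their place "hand_eye" (4x4, takes a point from camera to tool coordinates, whose origin is the TCP and whose axes are the tool frame's). Camera axes: x right, y up, looking along -z (the intrinsics and any distortion apply to the point x, -y, -z); pixel columns grow to the right and rows downward; lengths in m; the calibration is good to about 2 mm. A picture is of the moment at which its call begins: read the wrist's pose just before it.
- ticket.close_job(): hands the job in, once; it reports no verdict.
The state is a dict: "clock": time; "joint_pos": joint angles; "qvel": joint speeds; "tau": joint torques, N m; "tool_pos": TCP position; "orientation": TCP orientation; "force": force on the tool from outside, world axes, zero at the start; "moment": the same for the moment, N m; "opening": finger opening in m.
Only numpy, scipy, OpenCV 4.12 (cv2) and the standard library are available. Lean on these libraries where they do the work, as an engineer would, in place of code of your own. Each camera call takes 0.05 s, during which the arm holds its last target.

## Working session

There is one attempt and no reset: what is moved stays moved. The work goes in short steps, Python scripts to look and compute and a shell command to move; the robot and the scene stay as the last step left them, time stands still between calls to the robot, and variables do not carry over. Pictures are saved under pics/ and viewed, and the job is handed in when it is done.

```bash
mkdir -p pics; cat > h.py <<'E'
import numpy as np, cv2
from plant import monitor, eyes, ticket
def snap(name,tag):
    o=monitor.get_obs(); s=eyes.snapshot(name)
    cv2.imwrite(f'pics/{tag}.png',s['image'][:,:,::-1])
    np.savez(f'pics/{tag}.npz',tp=o['tool_pos'],to=o['orientation'],**s)
    return s
def Rrpy(o):
    from scipy.spatial.transform import Rotation as R
    return R.from_euler('xyz',o,degrees=True).as_matrix()
def load(tag):
    d=dict(np.load(f'pics/{tag}.npz'))
    if 'hand_eye' in d:
        T=np.eye(4);T[:3,:3]=Rrpy(d['to']);T[:3,3]=d['tp']
        d['wc']=T@d['hand_eye']
    else: d['wc']=np.linalg.inv(d['camera_from_world'])
    return d
def cloud(d):
    K=d['K'];z=d['depth'];v,u=np.mgrid[:z.shape[0],:z.shape[1]]
    X=np.stack([(u-K[0,2])/K[0,0]*z,-(v-K[1,2])/K[1,1]*z,-z],-1)
    return X@d['wc'][:3,:3].T+d['wc'][:3,3]
def onplane(d,u,v,h):
    K=d['K'];r=d['wc'][:3,:3]@np.array([(u-K[0,2])/K[0,0],-(v-K[1,2])/K[1,1],-1])
    c=d['wc'][:3,3];return c+r*(h-c[2])/r[2]
E
python3 - <<'E'
from h import *
print(monitor.get_obs())
for n in('scene','top','wrist'):
    s=snap(n,n+'0'); print(n,{k:(v.tolist() if v.size<20 else v.shape) for k,v in s.items()})
E
```

```text
{'clock': 0.0, 'joint_pos': array([ 7.96468089e+01,  2.05907881e+01,  6.33601361e-01, -2.16528182e-02,
       -7.01341283e+01, -1.65066489e+01]), 'qvel': array([-0.04044407,  0.07094792,  0.03583365,  0.01758024, -0.07188769,
        0.01064099]), 'tau': array([ 6.50367638e-04, -5.82714164e+01,  2.93042511e+01,  6.99714705e+00,
        6.67290558e-03, -1.60158006e-04]), 'tool_pos': array([0.30475266, 0.60169705, 0.20012388]), 'orientation': array([  93.9419537 ,   89.90644315, -112.92526059]), 'force': array([0.5841724 , 0.66147878, 1.23863209]), 'moment': array([-0.03843351,  0.00469299,  0.02301826]), 'opening': 0.08760889336684563}
scene {'image': (420, 560, 3), 'depth': (420, 560), 'K': [[440.0785801933177, 0.0, 279.342441936513], [0.0, 440.0785801933177, 217.62871554702866], [0.0, 0.0, 1.0]], 'camera_from_world': [[-0.9974657006533038, 0.07099042615999937, -0.004747147968535588, 0.5198621748760895], [-0.06386648015960143, -0.8639689707435693, 0.49947841825680617, -0.016125057378450384], [0.03135679722542998, 0.4985157740592763, 0.8663133233893171, -1.511484221879336], [0.0, 0.0,
[... 251 characters left out ...]
4741835195574, 0.18152124387138915], [0.862735244155777, -0.359082361459099, 0.35601651110647836, -0.5249594517062582], [-0.33242395355356447, 0.12777133791520906, 0.9344350166336743, -1.5227649474693403], [0.0, 0.0, 0.0, 1.0]]}
wrist {'image': (420, 560, 3), 'depth': (420, 560), 'K': [[331.1997075702009, 0.0, 280.68473921051225], [0.0, 331.1997075702009, 205.2641645972665], [0.0, 0.0, 1.0]], 'hand_eye': [[0.0004808913896958565, 0.28544183085225017, -0.958395915028432, -0.18385502943639445], [0.9999998816181409, -6.614363301918005e-05, 0.0004820671351099809, 0.0008333853540247738], [7.421033794872687e-05, -0.9583960333936771, -0.2854418288690194, -0.07739274159376455], [0.0, 0.0, 0.0, 1.0]]}
```

View pics/scene0.png

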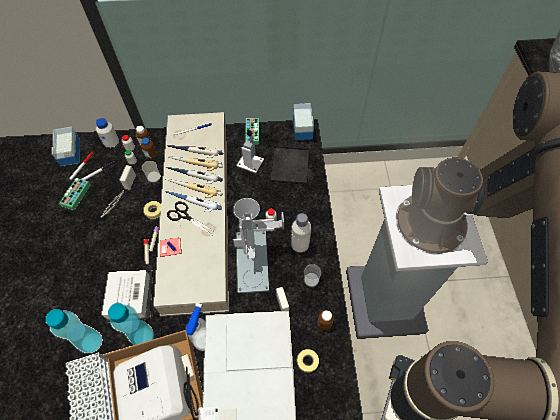

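View pics/top0.png

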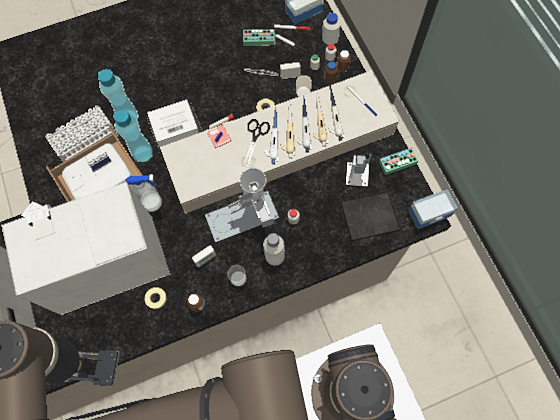

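View pics/wrist0.png

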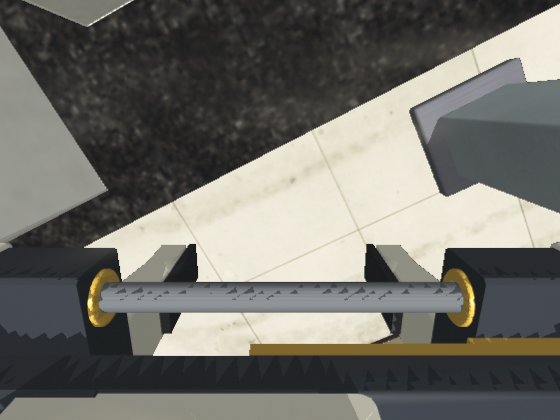

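```bash
python3 - <<'E'
from h import *
for t,(x0,y0,x1,y1) in {'scene0':(210,100,350,205),'scene0b':(210,185,350,290),'top0':(190,150,330,255),'top0b':(320,130,460,235)}.items():
    im=cv2.imread(f'pics/{t[:-1] if t.endswith("b") else t}.png')[y0:y1,x0:x1]
    cv2.imwrite(f'pics/c_{t}.png',cv2.resize(im,(798,598),interpolation=cv2.INTER_CUBIC))
E
```

```text
(no output)
```

View pics/c_scene0.png

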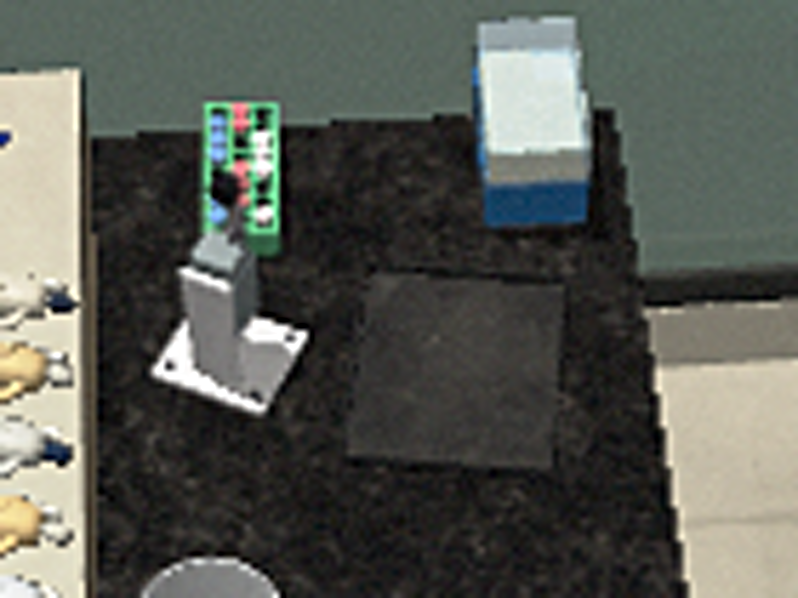

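View pics/c_scene0b.png

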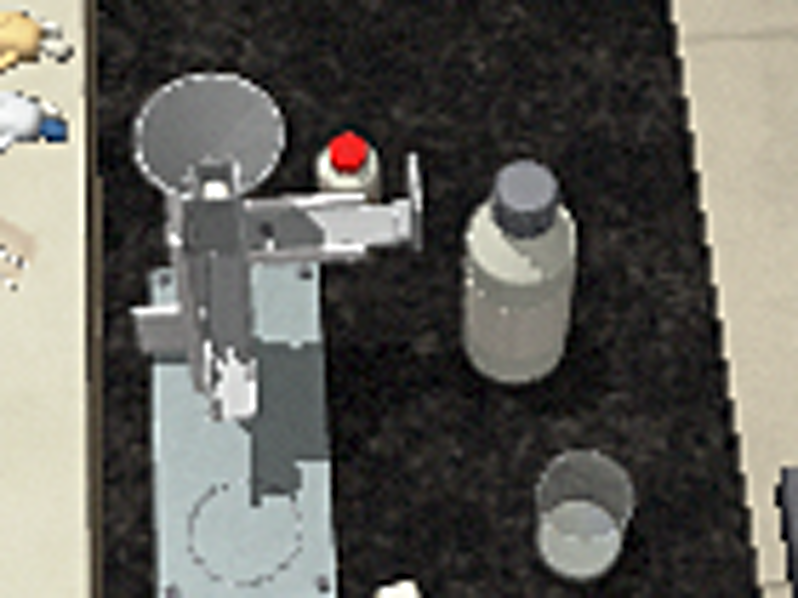

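View pics/c_top0.png

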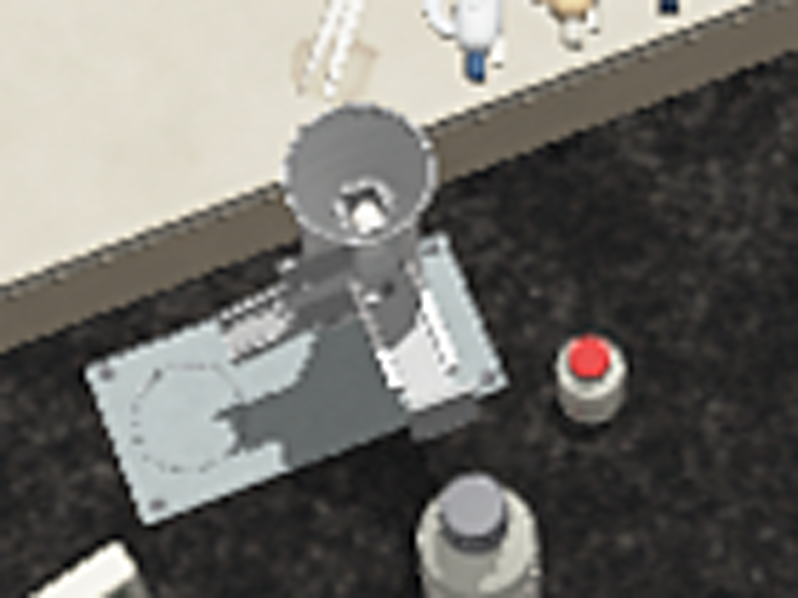

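View pics/c_top0b.png

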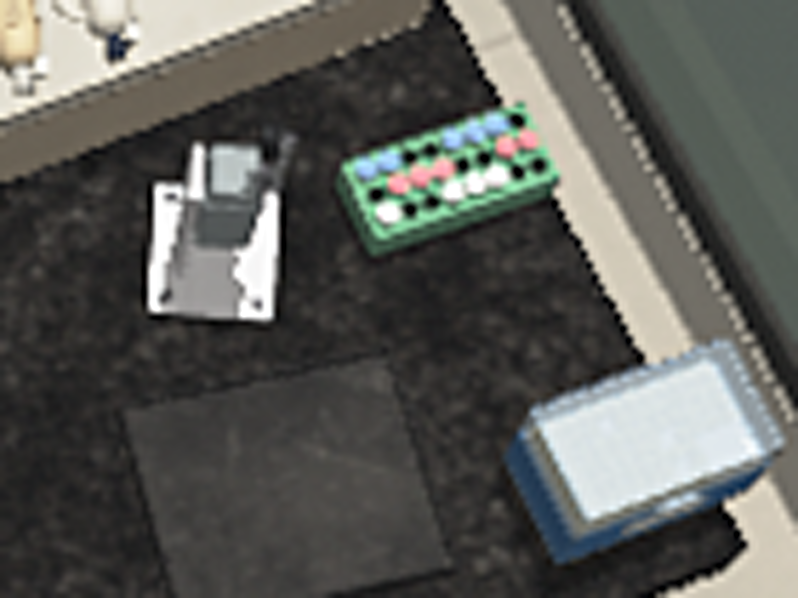

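```bash
python3 - <<'E'
from h import *
np.set_printoptions(precision=4,suppress=True)
S=load('scene0');T=load('top0')
def P(d,o,l,h):
    for n,x,y in l: 
        p=onplane(d,o[0]+x/5.7-.4,o[1]+y/5.7-.4,h); print(n,p)
a=(210,185);b=(190,150);c=(210,100);e=(320,130)
print('scene');P(S,a,[('ring',245,533),('plateTR',318,265),('plateBR',338,598),('plateBL',157,598),('hole1',305,272),('hole2',322,585)],.005)
P(S,a,[('cap',527,185)],.18);P(S,a,[('beakrim',584,494)],.067);P(S,a,[('funnel',210,135)],.239)
P(S,a,[('hand_far',413,155),('hand_near',413,195)],.182);P(S,a,[('smallcap',349,152)],.064)
P(S,c,[('t1',372,272),('t2',566,284),('t3',552,468),('t4',347,458)],.01)
P(S,c,[('s1',192,310),('s2',308,330),('s3',264,412),('s4',151,372)],.006)
P(S,c,[('box1',180,268),('box2',238,290),('boxc',222,262)],.111);P(S,c,[('roller',225,185)],.15)
P(S,c,[('tip1',480,50),('tip2',588,150)],.073)
print('top');P(T,b,[('c1',88,368),('c2',148,522),('c3',505,383),('c4',435,238),('ring',187,417)],.005)
P(T,b,[('cap',474,505)],.18);P(T,b,[('funnel',361,172)],.239);P(T,b,[('smallcap',590,357)],.064)
P(T,e,[('t4',125,412),('t1',385,355),('t2',450,570)],.01)
P(T,e,[('s1',155,183),('s4',148,312),('s3',272,320),('s2',283,195)],.006);P(T,e,[('roller',280,145)],.15)
for d,n in((S,'S'),(T,'T')):
  X=cloud(d)
  for nm,u,v in ([('sh',195,215),('box',245,330)] if n=='S' else [('sh',200,170),('box',85,230)]): print(n,nm,X[v,u])
E
```

```text
scene
ring [0.6185 0.1623 0.005 ]
plateTR [ 0.5682 -0.005   0.005 ]
plateBR [0.5687 0.2045 0.005 ]
plateBL [0.6686 0.1972 0.005 ]
hole1 [ 0.5762 -0.0008  0.005 ]
hole2 [0.5771 0.1962 0.005 ]
cap [0.4557 0.0497 0.18  ]
beakrim [0.4329 0.1786 0.067 ]
funnel [0.6178 0.0428 0.239 ]
hand_far [0.5141 0.0282 0.182 ]
hand_near [0.5159 0.0525 0.182 ]
smallcap [ 0.5459 -0.0465  0.064 ]
t1 [ 0.5126 -0.3588  0.01  ]
t2 [ 0.3852 -0.3391  0.01  ]
t3 [ 0.4095 -0.193   0.01  ]
t4 [ 0.5383 -0.2103  0.01  ]
s1 [ 0.633  -0.3391  0.006 ]
s2 [ 0.5575 -0.3169  0.006 ]
s3 [ 0.5893 -0.2529  0.006 ]
s4 [ 0.6611 -0.2903  0.006 ]
box1 [ 0.6339 -0.2889  0.111 ]
box2 [ 0.5991 -0.2691  0.111 ]
boxc [ 0.6081 -0.2916  0.111 ]
roller [ 0.6027 -0.319   0.15  ]
tip1 [ 0.4305 -0.4909  0.073 ]
tip2 [ 0.368  -0.3981  0.073 ]
top
c1 [0.672  0.2014 0.005 ]
c2 [0.5742 0.2008 0.005 ]
c3 [ 0.5742 -0.0106  0.005 ]
c4 [ 0.6706 -0.0068  0.005 ]
ring [0.6234 0.1601 0.005 ]
cap [0.4603 0.0474 0.18  ]
funnel [0.6217 0.04   0.239 ]
smallcap [ 0.5499 -0.0517  0.064 ]
t4 [ 0.5417 -0.2161  0.01  ]
t1 [ 0.5168 -0.3658  0.01  ]
t2 [ 0.388  -0.3421  0.01  ]
s1 [ 0.6661 -0.2921  0.006 ]
s4 [ 0.5937 -0.2545  0.006 ]
s3 [ 0.5621 -0.3174  0.006 ]
s2 [ 0.6307 -0.3571  0.006 ]
roller [ 0.6026 -0.3206  0.15  ]
S sh [ 0.7928 -0.0368  0.0871]
S box [0.6296 0.4104 0.2957]
T sh [0.7862 0.1658 0.0819]
T box [0.6347 0.4998 0.2887]
```

```bash
python3 - <<'E'
from h import *
np.set_printoptions(precision=4,suppress=True)
o=monitor.get_obs();R=Rrpy(o['orientation']);print(R)
S=load('scene0');X=cloud(S)
# box & shelf extents
m=(X[...,2]>.2)&(X[...,1]>.3)&(X[...,0]>.4)&(X[...,2]<.35)
print('box',np.percentile(X[m],[1,99],axis=0))
m=(X[...,2]>.06)&(X[...,2]<.1)&(X[...,0]>.66)&(abs(X[...,1])<.3)
print('shelf xmin',np.percentile(X[m][:,0],[0.5,2,5]))
for n,u,v in(('timertop',282,293),('brown',325,316)):print(n,X[v,u])
E
```

```text
[[-0.0005 -0.4519 -0.8921]
 [-0.0012 -0.892   0.4519]
 [-1.      0.0013 -0.0001]]
box [[0.5276 0.3116 0.2029]
 [1.1121 0.6009 0.3077]]
shelf xmin [0.6971 0.6983 0.7042]
timertop [0.5299 0.2396 0.0609]
brown [0.412  0.3248 0.0793]
```

```bash
python3 -m crank '[{"linear":[0.09,-0.3,0],"rot":[0,0,1],"hand":1},{"linear":[0.09,-0.3,0],"rot":[0,0,1],"hand":1},{"linear":[0.09,-0.3,0],"rot":[0,0,1],"hand":1},{"linear":[0.09,-0.3,0],"rot":[0,0,1],"hand":1},{"linear":[0.09,-0.3,0],"rot":[0,0,1],"hand":1},{"linear":[0.09,-0.3,0],"rot":[0,0,1],"hand":1},{"linear":[0.09,-0.3,0],"rot":[0,0,1],"hand":1},{"linear":[0.09,-0.3,0],"rot":[0,0,1],"hand":1},{"linear":[0.09,-0.3,0],"rot":[0,0,1],"hand":1},{"linear":[0.09,-0.3,0],"rot":[0,0,1],"hand":1},{"linear":[0.09,-0.3,0],"rot":[0,0,1],"hand":1},{"linear":[0.09,-0.3,0],"rot":[0,0,1],"hand":1}]'
```

```text
clock: 1.65
tool_pos: [0.3695, 0.3775, 0.1959]
orientation: [67.3, 89.5, -77.6]
force: [-0.0, 0.0, -0.1]
opening: 0.0875
```

```bash
python3 - <<'E'
from h import *
o=monitor.get_obs();R=Rrpy(o['orientation']);print(R.round(3),o['joint_pos'].round(1), np.degrees(np.arctan2(R[1,1],R[0,1])))
E
python3 -m crank '[{"linear":[0.1,-0.32,0],"rot":[0,0,1],"hand":1},{"linear":[0.1,-0.32,0],"rot":[0,0,1],"hand":1},{"linear":[0.1,-0.32,0],"rot":[0,0,1],"hand":1},{"linear":[0.1,-0.32,0],"rot":[0,0,1],"hand":1},{"linear":[0.1,-0.32,0],"rot":[0,0,1],"hand":1},{"linear":[0.1,-0.32,0],"rot":[0,0,1],"hand":1},{"linear":[0.1,-0.32,0],"rot":[0,0,1],"hand":1},{"linear":[0.1,-0.32,0],"rot":[0,0,1],"hand":1},{"linear":[0.1,-0.32,0],"rot":[0,0,1],"hand":1},{"linear":[0.1,-0.32,0],"rot":[0,0,1],"hand":1}]'
python3 - <<'E'
from h import *
o=monitor.get_obs();R=Rrpy(o['orientation']);print(R.round(3),o['joint_pos'].round(1), np.degrees(np.arctan2(R[1,1],R[0,1])))
snap('wrist','w1')
E
```

```text
[[ 0.002  0.576 -0.818]
 [-0.008 -0.818 -0.576]
 [-1.     0.007  0.003]] [ 67.1   7.1 -18.1   0.3 -65.2  57.9] -54.849849530551566
clock: 2.9
tool_pos: [0.4294, 0.1776, 0.1946]
orientation: [49.3, 89.5, -43.9]
force: [-0.2, 0.8, 0.5]
opening: 0.0875
[[ 0.006  0.998 -0.055]
 [-0.006 -0.055 -0.998]
 [-1.     0.006  0.005]] [ 47.3   0.4 -25.6   0.5 -63.9 129.3] -3.130416952461899
```

View pics/w1.png

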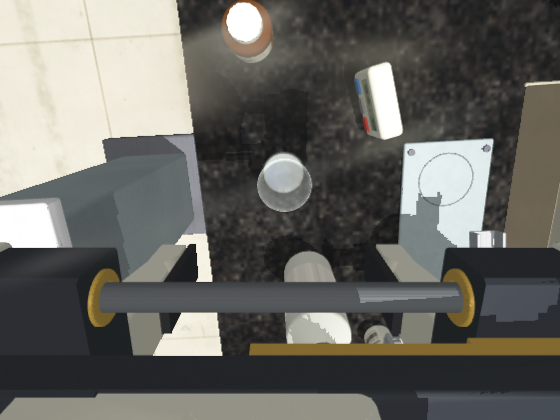

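```bash
python3 - <<'E'
from h import *
np.set_printoptions(precision=4,suppress=True)
d=load('w1')
print('ring',onplane(d,445,179,.005),'rim',onplane(d,285,183,.067))
for n,u,v in(('c1',404,145),('c2',492,140)):print(n,onplane(d,u,v,.005))
im=cv2.imread('pics/w1.png')
cv2.imwrite('pics/w1c.png',cv2.resize(im[120:230,230:510],(800,314),interpolation=cv2.INTER_CUBIC))
E
```

```text
ring [0.6192 0.1629 0.005 ] rim [0.4345 0.1829 0.067 ]
c1 [0.5699 0.2045 0.005 ]
c2 [0.6677 0.2046 0.005 ]
```

View pics/w1c.png

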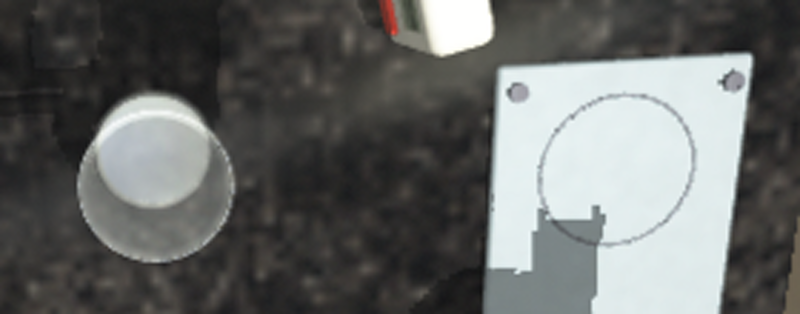

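```bash
python3 -m crank '[{"linear":[0.08,0.04,-0.6],"rot":[0.07,0.07,0.62],"hand":1},{"linear":[0,0,-0.7],"rot":[0,0,0],"hand":1},{"linear":[0,0,-0.6],"rot":[0,0,0],"hand":1},{"linear":[0,0,0],"rot":[0,0,0],"hand":1}]'
python3 - <<'E'
from h import *
o=monitor.get_obs();R=Rrpy(o['orientation']);print(R.round(3),o['tool_pos'])
E
```

```text
clock: 3.45
tool_pos: [0.4346, 0.178, 0.0787]
orientation: [142.8, 89.9, 52.9]
force: [-0.3, 0.5, -0.3]
opening: 0.0877
[[ 0.002  1.     0.002]
 [ 0.002  0.002 -1.   ]
 [-1.     0.002 -0.002]] [0.43462639 0.17799946 0.07873525]
```

```bash
python3 -m crank '[{"linear":[0,0.05,-0.3],"rot":[0,0,0],"hand":1},{"linear":[0,0,-0.27],"rot":[0,0,0],"hand":1},{"linear":[0,0,0],"rot":[0,0,0],"hand":0},{"linear":[0,0,0],"rot":[0,0,0],"hand":0},{"linear":[0,0,0],"rot":[0,0,0],"hand":0},{"linear":[0,0,0],"rot":[0,0,0],"hand":0},{"linear":[0,0,0],"rot":[0,0,0],"hand":0}]'
```

```text
clock: 4.32
tool_pos: [0.4388, 0.185, 0.0518]
orientation: [129.5, 89.3, 39.6]
force: [0.1, 0.6, -0.8]
opening: 0.0433
```

```bash
python3 - <<'E'
from h import *
o=monitor.get_obs();R=Rrpy(o['orientation']);print(R.round(3),o['tool_pos'],o['opening'],o['qvel'])
snap('wrist','w2')
E
```

```text
[[ 0.01   1.     0.002]
 [ 0.008  0.002 -1.   ]
 [-1.     0.01  -0.008]] [0.43879197 0.18496775 0.05180883] 0.043300748495637004 [ 0.07704806 -0.34501999  0.18282284  0.02891121 -0.25121882  0.00746424]
```

View pics/w2.png

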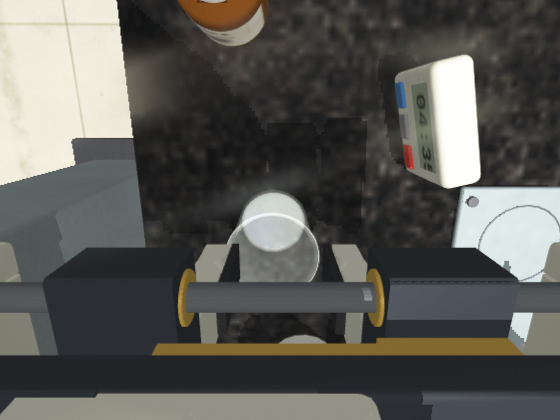

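```bash
python3 - <<'E'
from h import *
d=load('w2')
print(onplane(d,273,257,.067),onplane(d,274,222,.002))
im=cv2.imread('pics/w2.png')
cv2.imwrite('pics/w2c.png',cv2.resize(im[170:370,180:400],(660,600),interpolation=cv2.INTER_CUBIC))
E
```

```text
[0.43425759 0.18096702 0.067     ] [0.43414331 0.17925952 0.002     ]
```

View pics/w2c.png

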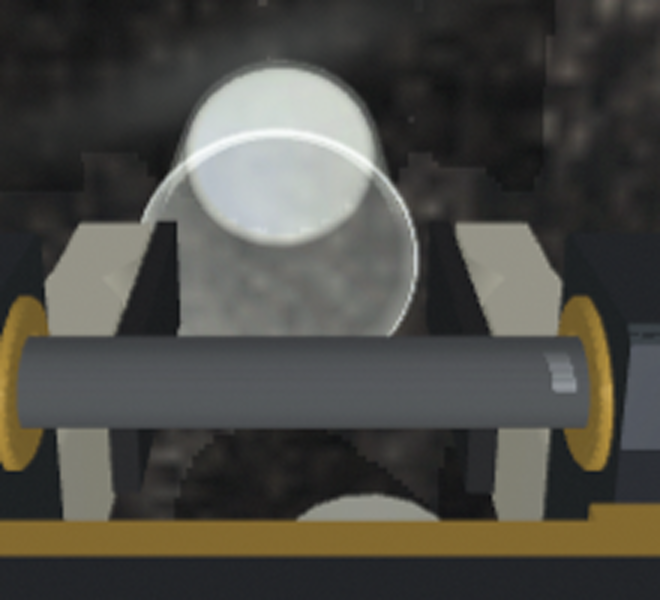

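```bash
python3 - <<'E'
from h import *
print(monitor.get_obs()['opening'],monitor.get_obs()['clock'],monitor.get_obs()['tool_pos'])
snap('scene','s2');snap('top','t2')
a=cv2.imread('pics/s2.png')[225:330,250:390];b=cv2.imread('pics/t2.png')[220:325,150:290]
cv2.imwrite('pics/st2.png',np.hstack([cv2.resize(a,(400,300),interpolation=2),cv2.resize(b,(400,300),interpolation=2)]))
E
```

```text
0.039141106025193335 4.375 [0.43878914 0.18495477 0.05176819]
```

View pics/st2.png

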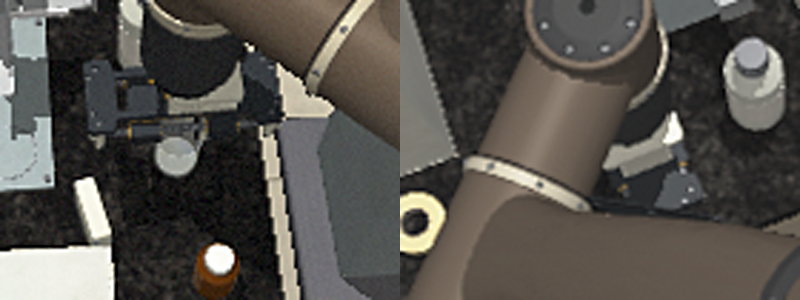

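```bash
python3 - <<'E'
from h import *
np.set_printoptions(precision=4,suppress=True)
d=load('w2');X=cloud(d)
for n,u,v in(('Ltip',236,246),('Ltipout',222,246),('Rtip',328,246),('Rtipout',345,246),('rimL',230,240),('rimtop',272,213),('rimtop2',272,214),('bottomdisc',272,222),('rimR',318,257)):
    print(n,[X[v,u+k] for k in(-1,0,1)])
o=monitor.get_obs();print(o['opening'],o['clock'],o['force'])
snap('wrist','w3');o=monitor.get_obs();print(o['opening'],o['tool_pos'])
im=cv2.imread('pics/w3.png')
cv2.imwrite('pics/w3c.png',cv2.resize(im[170:370,180:400],(660,600),interpolation=cv2.INTER_CUBIC))
E
```

```text
Ltip [array([0.4152, 0.1933, 0.0804]), array([0.4156, 0.193 , 0.0796]), array([0.4162, 0.1931, 0.0799])]
Ltipout [array([0.4089, 0.195 , 0.0843]), array([0.4095, 0.1954, 0.0853]), array([0.4098, 0.1949, 0.0841])]
Rtip [array([0.4617, 0.1937, 0.0815]), array([0.4624, 0.1932, 0.0804]), array([0.4627, 0.1939, 0.0819])]
Rtipout [array([0.4696, 0.1951, 0.0849]), array([0.4703, 0.1948, 0.0842]), array([0.4709, 0.1945, 0.0834])]
rimL [array([0.4102, 0.1912, 0.0672]), array([0.4106, 0.1908, 0.0662]), array([0.4111, 0.1906, 0.0656])]
rimtop [array([0.4333, 0.2066, 0.0669]), array([0.4338, 0.2067, 0.0671]), array([0.4344, 0.2067, 0.0673])]
rimtop2 [array([0.4333, 0.2058, 0.0661]), array([0.4338, 0.2061, 0.0671]), array([0.4344, 0.2062, 0.0673])]
bottomdisc [array([0.4319, 0.1797, 0.0031]), array([0.4327, 0.1797, 0.0034]), array([0.4334, 0.1796, 0.0031])]
rimR [array([0.4587, 0.1812, 0.0675]), array([0.4594, 0.1805, 0.0662]), array([0.469 , 0.15  , 0.0005])]
0.030978943856286183 4.475 [-0.77   -0.6803 -0.1209]
0.027293264951213217 [0.4386 0.1848 0.0514]
```

View pics/w3c.png

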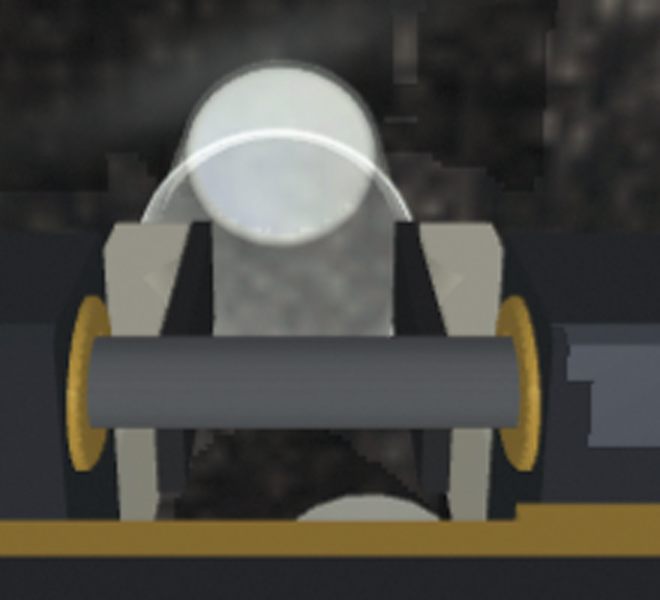

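```bash
python3 - <<'E'
from h import *
np.set_printoptions(precision=4,suppress=True)
for t in('w1','w2','w3'):
    d=load(t);X=cloud(d)
    T=np.eye(4);T[:3,:3]=Rrpy(d['to']);T[:3,3]=d['tp']
    Y=(X-d['tp'])@T[:3,:3]
    m=(abs(Y[...,1])<.08)&(abs(Y[...,2])<.03)&(Y[...,0]>-.08)&(Y[...,0]<.02)&(d['depth']>0)
    v,u=np.nonzero(m)
    print(t,m.sum())
    for lo in range(-80,20,10):
        k=m&(Y[...,0]>lo/1e3)&(Y[...,0]<=(lo+10)/1e3)
        if k.sum(): print(lo,k.sum(),'y',np.unique((Y[k][:,1]*200).round()/200),'z',Y[k][:,2].min().round(3),Y[k][:,2].max().round(3))
E
```

```text
w1 5232
-80 1055 y [-0.05  -0.045  0.045  0.05 ] z -0.004 0.013
-70 1000 y [-0.065 -0.06  -0.055 -0.05  -0.045  0.045  0.05   0.055  0.06   0.065] z -0.011 0.012
-60 965 y [-0.06  -0.055 -0.05  -0.045  0.045  0.05   0.055  0.06 ] z -0.011 0.011
-50 1101 y [-0.06  -0.055 -0.05  -0.045  0.045  0.05   0.055  0.06 ] z -0.011 0.005
-40 917 y [-0.06  -0.055 -0.05  -0.045  0.045  0.05   0.055  0.06 ] z -0.011 0.01
-30 194 y [-0.05  -0.045  0.045] z -0.009 0.01
w2 6961
-80 733 y [-0.025 -0.02   0.02   0.025] z -0.004 0.013
-70 625 y [-0.035 -0.03  -0.025 -0.02   0.02   0.025  0.03   0.035] z -0.011 0.013
-60 786 y [-0.04  -0.035 -0.03  -0.025 -0.02   0.02   0.025  0.03   0.035  0.04 ] z -0.011 0.01
-50 901 y [-0.04  -0.035 -0.03  -0.025 -0.02   0.02   0.025  0.03   0.035] z -0.011 0.003
-40 709 y [-0.04  -0.035 -0.03  -0.025 -0.02   0.02   0.025  0.03   0.035] z -0.011 0.009
-30 123 y [-0.025 -0.02   0.02   0.025] z -0.009 0.01
-20 755 y [-0.03  -0.025 -0.02  -0.015 -0.01  -0.005 -0.     0.005  0.01   0.015
  0.02 ] z -0.022 0.022
-10 617 y [-0.03  -0.025 -0.02  -0.015 -0.01  -0.005 -0.     
[... 403 characters left out ...]
5 -0.02  -0.015  0.015  0.02   0.025  0.03 ] z -0.011 -0.001
-50 821 y [-0.03  -0.025 -0.02  -0.015  0.015  0.02   0.025  0.03 ] z -0.011 0.005
-40 657 y [-0.03  -0.025 -0.02  -0.015  0.015  0.02   0.025  0.03 ] z -0.011 0.01
-30 101 y [-0.03  -0.02  -0.015  0.015  0.02 ] z -0.01 0.009
-20 536 y [-0.03  -0.025 -0.02  -0.015 -0.01  -0.005 -0.     0.005  0.01   0.015
  0.02 ] z -0.022 0.021
-10 508 y [-0.03  -0.025 -0.02  -0.015 -0.01  -0.005 -0.     0.005  0.01   0.015
  0.02 ] z -0.02 0.027
0 795 y [-0.03  -0.025 -0.02  -0.015 -0.01  -0.005  0.     0.005  0.01   0.015
  0.02 ] z -0.02 0.028
10 728 y [-0.03  -0.025 -0.02  -0.015 -0.01  -0.005 -0.     0.005  0.01   0.015
  0.02 ] z -0.02 0.029
```

```bash
python3 - <<'E'
from h import *
np.set_printoptions(precision=4,suppress=True)
d=load('w1');X=cloud(d)
Y=(X-d['tp'])@Rrpy(d['to'])
m=(abs(Y[...,1])<.08)&(abs(Y[...,2])<.03)&(Y[...,0]>-.09)&(Y[...,0]<-.01)&(d['depth']>0)
print(np.sort(Y[m][:,0])[-60::6])
k=m&(Y[...,0]>-.034);print(Y[k].mean(0), Y[k][::20])
print(Y[190:330:8,400])
E
```

```text
[-0.027  -0.027  -0.0269 -0.0267 -0.0265 -0.0265 -0.0262 -0.0259 -0.0258
 -0.0255]
[-0.0305  0.0009 -0.0039] [[-0.0255 -0.0474 -0.0083]
 [-0.0307 -0.0569 -0.01  ]
 [-0.027  -0.047  -0.0084]
 [-0.0306  0.0501 -0.01  ]
 [-0.0322 -0.0589 -0.0101]
 [-0.0328 -0.0488 -0.0104]
 [-0.0293  0.0466 -0.0089]
 [-0.0325  0.056  -0.0103]
 [-0.0332 -0.0502 -0.01  ]
 [-0.0296  0.046  -0.0085]
 [-0.0337  0.058  -0.0103]
 [-0.0309  0.0451 -0.0085]
 [-0.0287  0.0438 -0.007 ]
 [-0.0324  0.0438 -0.0081]
 [-0.029   0.0438 -0.0054]
 [-0.0275  0.0438 -0.0036]
 [-0.0283  0.0437 -0.0029]
 [-0.0304  0.0432 -0.0027]
 [-0.0303  0.0438 -0.0016]
 [-0.0326  0.0437 -0.0016]
 [-0.0304 -0.0438  0.0012]
 [-0.0263  0.0437  0.0044]
 [-0.0262  0.0438  0.0056]
 [-0.0286  0.0437  0.0055]
 [-0.0318  0.0439  0.0049]
 [-0.0306 -0.0437  0.0073]
 [-0.0279  0.0437  0.0099]]
[[ 0.1967  0.1408  0.0177]
 [ 0.1926  0.1403  0.0264]
 [ 0.1917  0.1409  0.036 ]
 [ 0.1916  0.1419  0.0459]
 [ 0.19    0.1423  0.0554]
 [ 0.1911  0.1438  0.066 ]
 [ 0.1914  0.145   0.0765]
 [-0.0324  0.059  -0.0102]
 [-0.0415  0.0559 -0.0101]
 [-0.0501  0.0529 -0.0102]
 [-0.0567  0.0506 -0.0097]
 [-0.0643  0.048  -0.0101]
 [-0.106   0.0315 -0.0308]
 [-0.1086  0.0307 -0.03  ]
 [-0.1086  0.0309 -0.0276]
 [-0.1084  0.0312 -0.0251]
 [-0.0719  0.0467  0.0032]
 [-0.0718  0.0471  0.0069]]
```

```bash
python3 -m crank '[{"linear":[-0.07,-0.07,0],"rot":[-0.09,0.11,0],"hand":1},{"linear":[0,0,0],"rot":[0,0,0],"hand":1},{"linear":[0,0,0],"rot":[0,0,0],"hand":1},{"linear":[0,0,0],"rot":[0,0,0],"hand":1},{"linear":[0,0,0],"rot":[0,0,0],"hand":1},{"linear":[0,0,0],"rot":[0,0,0],"hand":1}]'
python3 - <<'E'
from h import *
o=monitor.get_obs();R=Rrpy(o['orientation']);print(R.round(3),o['tool_pos'].round(4))
E
```

```text
clock: 5.28
tool_pos: [0.434, 0.1801, 0.0512]
orientation: [-48.5, 89.9, -138.3]
force: [0.4, 0.4, -0.3]
opening: 0.0816
[[-0.002  1.     0.002]
 [-0.001  0.002 -1.   ]
 [-1.    -0.002  0.001]] [0.434  0.1801 0.0512]
```

```bash
python3 -m crank '[{"linear":[0,0,-0.25],"rot":[0,0,0],"hand":1},{"linear":[0,0,-0.2],"rot":[0,0,0],"hand":1},{"linear":[0,0,-0.1],"rot":[0,0,0],"hand":1},{"linear":[0,0,-0.05],"rot":[0,0,0],"hand":1}]'
python3 - <<'E'
from h import *
o=monitor.get_obs();R=Rrpy(o['orientation']);print(R.round(3),o['tool_pos'].round(4),o['force'])
E
```

```text
clock: 5.78
tool_pos: [0.4344, 0.1805, 0.0143]
orientation: [-42.3, 89.9, -132.1]
force: [-0.5, 1.1, 0.6]
opening: 0.0874
[[-0.001  1.     0.003]
 [-0.001  0.003 -1.   ]
 [-1.    -0.001  0.001]] [0.4344 0.1805 0.0143] [-0.51351888  1.12416254  0.6443125 ]
```

```bash
python3 -m crank '[{"linear":[0,0,0],"rot":[0,0,0],"hand":0},{"linear":[0,0,0],"rot":[0,0,0],"hand":0},{"linear":[0,0,0],"rot":[0,0,0],"hand":0},{"linear":[0,0,0],"rot":[0,0,0],"hand":0},{"linear":[0,0,0],"rot":[0,0,0],"hand":0},{"linear":[0,0,0],"rot":[0,0,0],"hand":0}]'
```

```text
clock: 6.52
tool_pos: [0.4348, 0.1809, 0.015]
orientation: [116.8, 90.0, 26.9]
force: [-0.6, -0.4, -0.8]
opening: 0.0509
```

```bash
python3 -m crank '[{"linear":[0,-0.1,0.25],"rot":[0,0,0],"hand":0},{"linear":[0,-0.2,0.12],"rot":[0,0,0],"hand":0},{"linear":[0.3,0,0],"rot":[0,0,0],"hand":0},{"linear":[0.5,0,0],"rot":[0,0,0],"hand":0},{"linear":[0.5,0,0],"rot":[0,0,0],"hand":0},{"linear":[0.5,0,0],"rot":[0,0,0],"hand":0},{"linear":[0.5,0,0],"rot":[0,0,0],"hand":0},{"linear":[0.3,0,0],"rot":[0,0,0],"hand":0},{"linear":[0.1,0,0],"rot":[0,0,0],"hand":0}]'
python3 - <<'E'
from h import *
o=monitor.get_obs();R=Rrpy(o['orientation']);print(R.round(3),o['tool_pos'].round(4),o['opening'])
snap('wrist','w4')
E
```

```text
clock: 7.65
tool_pos: [0.6047, 0.1587, 0.0349]
orientation: [-52.3, 89.9, -142.2]
force: [0.2, -0.1, -0.1]
opening: 0.0511
[[-0.001  1.     0.002]
 [-0.001  0.002 -1.   ]
 [-1.    -0.001  0.001]] [0.6047 0.1587 0.0349] 0.05114008603994116
```

View pics/w4.png

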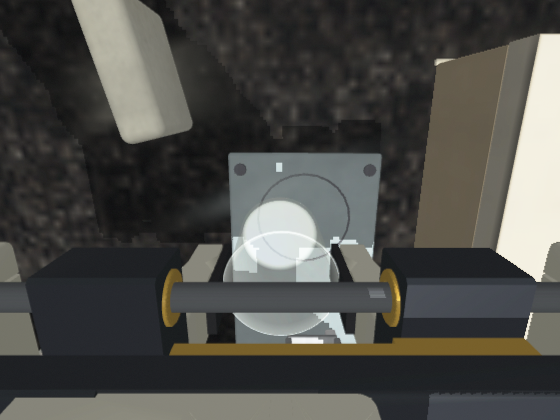

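```bash
python3 - <<'E'
from h import *
d=load('w4')
print('ring',onplane(d,304,217,.005),'bot',onplane(d,279.5,235,.022),onplane(d,281,284,.087))
im=cv2.imread('pics/w4.png')
cv2.imwrite('pics/w4c.png',cv2.resize(im[140:345,200:400],(780,800-5),interpolation=2)[:600])
E
```

```text
ring [0.62037942 0.16321546 0.005     ] bot [0.60380745 0.1568034  0.022     ] [0.60480756 0.1591848  0.087     ]
```

View pics/w4c.png

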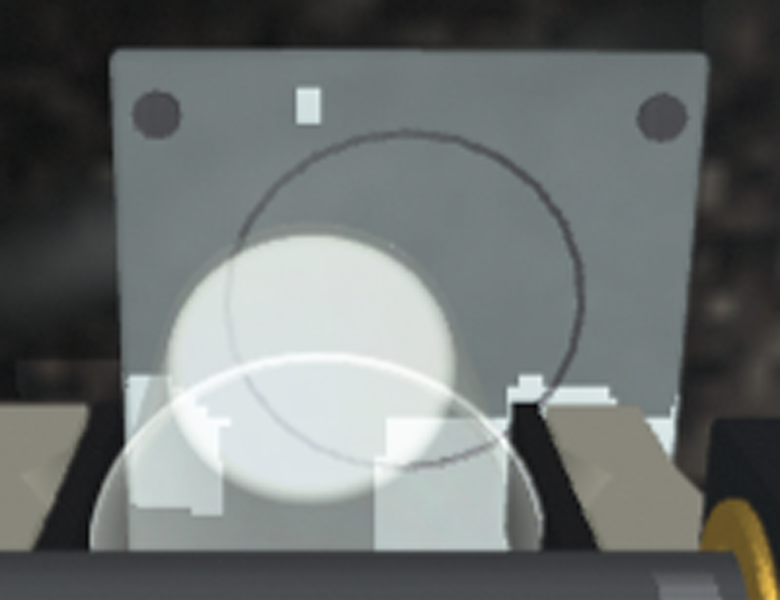

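```bash
python3 -m crank '[{"linear":[0.27,0.08,0],"rot":[0,0,0],"hand":0},{"linear":[0,0,0],"rot":[0,0,0],"hand":0},{"linear":[0,0,-0.12],"rot":[0,0,0],"hand":0},{"linear":[0,0,-0.08],"rot":[0,0,0],"hand":0}]'
```

```text
clock: 8.2
tool_pos: [0.6187, 0.1627, 0.0216]
orientation: [-68.8, 89.8, -158.7]
force: [-0.3, -0.4, -0.8]
opening: 0.0513
```

```bash
python3 -m crank '[{"linear":[0.03,0,-0.02],"rot":[0,0,0],"hand":0},{"linear":[0,0,-0.01],"rot":[0,0,0],"hand":0},{"linear":[0,0,0],"rot":[0,0,0],"hand":0}]'; python3 -m crank '[{"linear":[0,0,0],"rot":[0,0,0],"hand":1},{"linear":[0,0,0],"rot":[0,0,0],"hand":1},{"linear":[0,0,0],"rot":[0,0,0],"hand":1},{"linear":[0,0,0],"rot":[0,0,0],"hand":1},{"linear":[0,0,0],"rot":[0,0,0],"hand":1}]'
python3 - <<'E'
from h import *
snap('wrist','w5')
E
```

```text
clock: 8.57
tool_pos: [0.6197, 0.1626, 0.0202]
orientation: [-66.0, 89.8, -155.9]
force: [-0.2, 0.1, -0.6]
opening: 0.0512
clock: 9.2
tool_pos: [0.6199, 0.1627, 0.0203]
orientation: [-65.6, 89.8, -155.4]
force: [0.1, 0.6, 0.7]
opening: 0.087
```

View pics/w5.png

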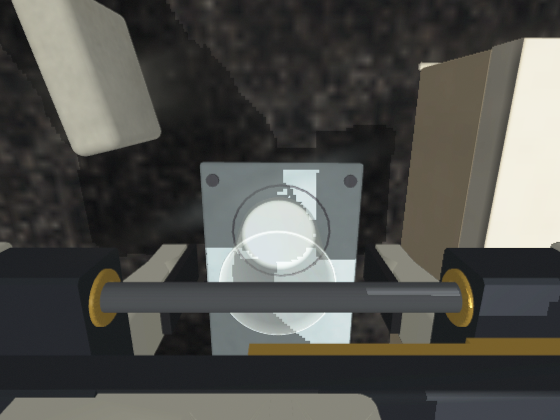

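```bash
python3 -m crank '[{"linear":[0,0,0.5],"rot":[0,0,0],"hand":1},{"linear":[0,0,0.9],"rot":[0,0,0],"hand":1},{"linear":[0,0,0.9],"rot":[0,0,0],"hand":1},{"linear":[-0.2,0,0.9],"rot":[0,0,0],"hand":1},{"linear":[-0.2,-0.1,0.2],"rot":[0,0,-1],"hand":1},{"linear":[-0.2,-0.1,0],"rot":[0,0,-1],"hand":1},{"linear":[-0.2,-0.1,0],"rot":[0,0,-1],"hand":1},{"linear":[-0.2,-0.1,0],"rot":[0,0,-1],"hand":1},{"linear":[-0.2,-0.1,0],"rot":[0,0,-1],"hand":1},{"linear":[-0.2,-0.1,0],"rot":[0,0,-1],"hand":1},{"linear":[-0.2,-0.1,0],"rot":[0,0,-1],"hand":1},{"linear":[-0.2,-0.1,0],"rot":[0,0,-1],"hand":1},{"linear":[-0.2,-0.1,0],"rot":[0,0,-1],"hand":1},{"linear":[-0.2,-0.1,0],"rot":[0,0,-1],"hand":1},{"linear":[-0.2,-0.1,0],"rot":[0,0,-1],"hand":1},{"linear":[-0.2,-0.1,0],"rot":[0,0,-1],"hand":1},{"linear":[-0.2,-0.1,0],"rot":[0,0,-1],"hand":1},{"linear":[0,-0.1,0],"rot":[0,0,-1],"hand":1},{"linear":[0,-0.1,0],"rot":[0,0,-1],"hand":1},{"linear":[0,-0.1,0],"rot":[0,0,-1],"hand":1}]'
python3 - <<'E'
from h import *
o=monitor.get_obs();R=Rrpy(o['orientation']);print(R.round(3),o['joint_pos'].round(1), np.degrees(np.arctan2(R[1,1],R[0,1])))
E
```

```text
clock: 11.75
tool_pos: [0.4434, 0.0624, 0.232]
orientation: [-120.0, 89.6, 67.5]
force: [-0.3, 0.2, -0.4]
opening: 0.0877
[[ 0.002  0.131 -0.991]
 [ 0.006 -0.991 -0.131]
 [-1.    -0.005 -0.003]] [ 33.2  -2.9 -23.5  -0.2 -69.1  64.4] -82.48919072690744
```

```bash
python3 -m crank '[{"linear":[0.12,-0.11,0],"rot":[-0.07,0.02,-0.75],"hand":1},{"linear":[0.1,-0.1,0],"rot":[0,0,-0.75],"hand":1},{"linear":[0,0,0],"rot":[0,0,0],"hand":1}]'
python3 - <<'E'
from h import *
o=monitor.get_obs();R=Rrpy(o['orientation']);print(R.round(3), np.degrees(np.arctan2(R[1,1],R[0,1])))
snap('wrist','w6')
E
```

```text
clock: 12.12
tool_pos: [0.4565, 0.049, 0.2325]
orientation: [-172.9, 89.9, 6.8]
force: [-0.3, 0.1, 0.4]
opening: 0.0878
[[ 0.002 -0.005 -1.   ]
 [ 0.    -1.     0.005]
 [-1.    -0.    -0.002]] -90.27483112898001
```

View pics/w6.png

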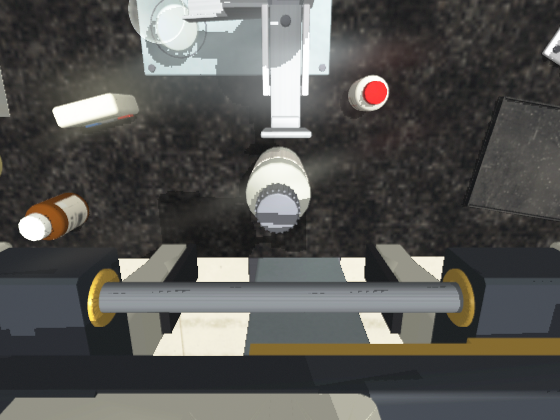

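```bash
python3 - <<'E'
from h import *
d=load('w6')
print('cap',onplane(d,278,211,.18));
for p in((262,131),(311,131)):print('handle',onplane(d,*p,.182))
print('tray',onplane(d,506,98,.01),onplane(d,469,206,.01))
X=cloud(d);print(X[205,278],X[213,278],X[131,280],X[132,290])
im=cv2.imread('pics/w6.png')
cv2.imwrite('pics/w6c.png',cv2.resize(im[100:250,200:360],(640,600),interpolation=2))
E
```

```text
cap [0.45876767 0.05030405 0.18      ]
handle [0.51750219 0.06094371 0.182     ]
handle [0.5173393  0.02702059 0.182     ]
tray [ 0.54233642 -0.21491413  0.01      ] [ 0.41090777 -0.19230061  0.01      ]
[0.46369162 0.05026146 0.18082456] [0.45709882 0.05031869 0.17969696] [0.5173863  0.0484838  0.18116218] [0.51669641 0.0415426  0.18149867]
```

View pics/w6c.png

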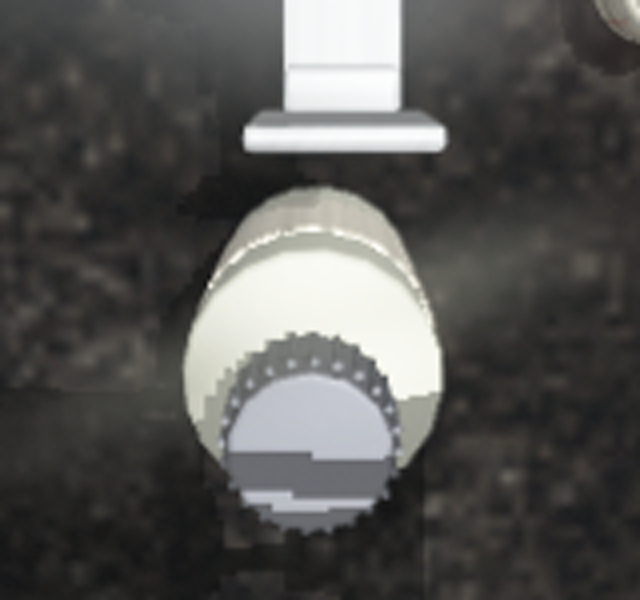

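```bash
python3 -m crank '[{"linear":[0.02,0.02,-0.5],"rot":[0,0,0],"hand":1},{"linear":[0,0,-0.6],"rot":[0,0,0],"hand":1},{"linear":[0,0,-0.4],"rot":[0,0,0],"hand":1},{"linear":[0,0,-0.15],"rot":[0,0,0],"hand":1},{"linear":[0,0,0],"rot":[0,0,0],"hand":1}]'
```

```text
clock: 12.8
tool_pos: [0.4573, 0.0515, 0.1325]
orientation: [-158.2, 89.7, 22.0]
force: [-0.5, -0.1, 0.1]
opening: 0.0877
```

```bash
python3 -m crank '[{"linear":[0.01,-0.02,-0.09],"rot":[0,0,0],"hand":0.6},{"linear":[0,0,0],"rot":[0,0,0],"hand":0},{"linear":[0,0,0],"rot":[0,0,0],"hand":0},{"linear":[0,0,0],"rot":[0,0,0],"hand":0},{"linear":[0,0,0],"rot":[0,0,0],"hand":0},{"linear":[0,0,0],"rot":[0,0,0],"hand":0},{"linear":[0,0,0],"rot":[0,0,0],"hand":0},{"linear":[0,0,0],"rot":[0,0,0],"hand":0}]'; python3 -m crank '[{"linear":[0,0,0],"rot":[0,0,0],"hand":0}]'
python3 - <<'E'
from h import *
o=monitor.get_obs();R=Rrpy(o['orientation']);print(R.round(3), np.degrees(np.arctan2(R[1,1],R[0,1])))
snap('wrist','w7')
E
```

```text
clock: 13.8
tool_pos: [0.4598, 0.0512, 0.1296]
orientation: [-156.0, 89.4, 24.3]
force: [-0.3, 0.4, -0.5]
opening: 0.0324
clock: 13.92
tool_pos: [0.4598, 0.0512, 0.1296]
orientation: [-155.9, 89.4, 24.4]
force: [-0.4, -0.3, 0.9]
opening: 0.0321
[[ 0.01   0.005 -1.   ]
 [ 0.004 -1.    -0.005]
 [-1.    -0.004 -0.01 ]] -89.72723725829292
```

View pics/w7.png

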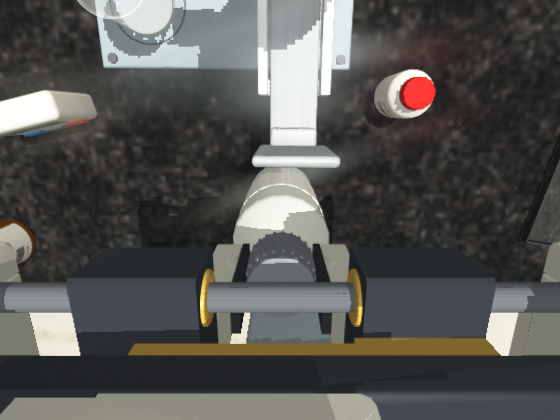

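```bash
python3 -m crank '[{"linear":[0,0,0.2],"rot":[0,0,0],"hand":0},{"linear":[0,0,0.3],"rot":[-0.05,0.11,0],"hand":0},{"linear":[0,-0.1,0.15],"rot":[0,0,0],"hand":0},{"linear":[0,-0.3,0],"rot":[0,0,0],"hand":0},{"linear":[0,-0.5,0],"rot":[0,0,0],"hand":0},{"linear":[0,-0.6,0],"rot":[0,0,0],"hand":0},{"linear":[0,-0.6,0],"rot":[0,0,0],"hand":0},{"linear":[0,-0.6,0],"rot":[0,0,0],"hand":0},{"linear":[0,-0.6,0],"rot":[0,0,0],"hand":0},{"linear":[0,-0.6,0],"rot":[0,0,0],"hand":0},{"linear":[0,-0.5,0],"rot":[0,0,0],"hand":0},{"linear":[0,-0.3,0],"rot":[0,0,0],"hand":0},{"linear":[0,-0.15,0],"rot":[0,0,0],"hand":0},{"linear":[0,-0.05,0],"rot":[0,0,0],"hand":0}]'
python3 - <<'E'
from h import *
o=monitor.get_obs();R=Rrpy(o['orientation']);print(R.round(3), np.degrees(np.arctan2(R[1,1],R[0,1])),o['tool_pos'])
snap('wrist','w8')
E
```

```text
clock: 15.72
tool_pos: [0.4542, -0.2549, 0.1717]
orientation: [-39.5, 89.9, 140.7]
force: [-0.6, -0.4, -3.2]
opening: 0.0323
[[-0.001  0.004 -1.   ]
 [ 0.001 -1.    -0.004]
 [-1.    -0.001  0.001]] -89.77120421575124 [ 0.4541912  -0.25491876  0.17170737]
```

View pics/w8.png

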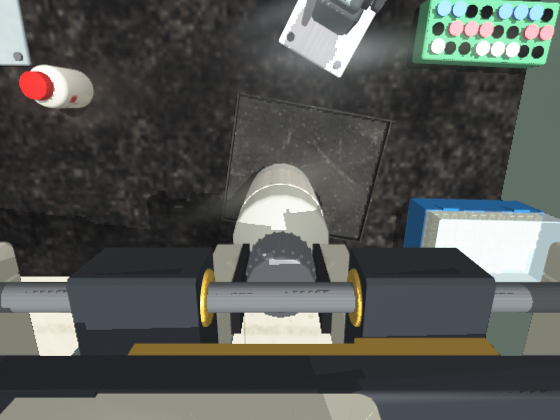

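```bash
python3 - <<'E'
from h import *
d=load('w8')
for p in((239,95),(390,122),(361,240)):print(onplane(d,*p,.01))
E
python3 -m crank '[{"linear":[0.18,-0.3,0],"rot":[0,0,0],"hand":0},{"linear":[0,-0.1,0],"rot":[0,0,0],"hand":0},{"linear":[0,0,0],"rot":[0,0,0],"hand":0}]'
```

```text
[ 0.54191304 -0.21373623  0.01      ]
[ 0.51656383 -0.36573662  0.01      ]
[ 0.38780392 -0.34584444  0.01      ]
clock: 16.15
tool_pos: [0.466, -0.2788, 0.1719]
orientation: [-51.5, 89.9, 128.9]
force: [-0.1, 0.0, -2.7]
opening: 0.0321
```

```bash
python3 -m crank '[{"linear":[0,0,-0.25],"rot":[0,0,0],"hand":0},{"linear":[0,0,-0.25],"rot":[0,0,0],"hand":0},{"linear":[0,0,-0.08],"rot":[0,0,0],"hand":0},{"linear":[0,0,-0.03],"rot":[0,0,0],"hand":0}]'
```

```text
clock: 16.65
tool_pos: [0.4651, -0.2777, 0.1319]
orientation: [-39.1, 89.8, 141.2]
force: [-0.5, 0.7, -2.7]
opening: 0.0324
```

```bash
python3 -m crank '[{"linear":[0,0,-0.03],"rot":[0,0,0],"hand":0},{"linear":[0,0,-0.01],"rot":[0,0,0],"hand":0}]'
```

```text
clock: 16.9
tool_pos: [0.4667, -0.2785, 0.1319]
orientation: [169.8, 89.9, -9.8]
force: [0.0, 0.1, -3.0]
opening: 0.0322
```

```bash
python3 -m crank '[{"linear":[0,0,-0.05],"rot":[0,0,0],"hand":0},{"linear":[0,0,-0.02],"rot":[0,0,0],"hand":0}]'
```

```text
clock: 17.15
tool_pos: [0.4693, -0.2797, 0.132]
orientation: [152.6, 89.6, -26.9]
force: [-0.8, 2.1, 2.8]
opening: 0.0325
```

```bash
python3 -m crank '[{"linear":[0,0,0],"rot":[0,0,0],"hand":0.5},{"linear":[0,0,0],"rot":[0,0,0],"hand":1},{"linear":[0,0,0],"rot":[0,0,0],"hand":1},{"linear":[0,0,0],"rot":[0,0,0],"hand":1},{"linear":[0,0,0],"rot":[0,0,0],"hand":1},{"linear":[0,0,0],"rot":[0,0,0],"hand":1},{"linear":[0,0,0.5],"rot":[0,0,0],"hand":1},{"linear":[0,0,0.7],"rot":[0,0,0],"hand":1},{"linear":[0,0,0.5],"rot":[0,0,0],"hand":1}]'
python3 - <<'E'
from h import *
o=monitor.get_obs();R=Rrpy(o['orientation']);print(R.round(3), np.degrees(np.arctan2(R[1,1],R[0,1])),o['tool_pos'])
snap('wrist','w9')
E
```

```text
clock: 18.27
tool_pos: [0.4676, -0.2794, 0.2339]
orientation: [118.1, 89.8, -61.3]
force: [0.4, -1.7, 0.4]
opening: 0.0876
[[ 0.001  0.01  -1.   ]
 [-0.002 -1.    -0.01 ]
 [-1.     0.002 -0.001]] -89.45127766572372 [ 0.46762014 -0.27937442  0.23385573]
```

View pics/w9.png

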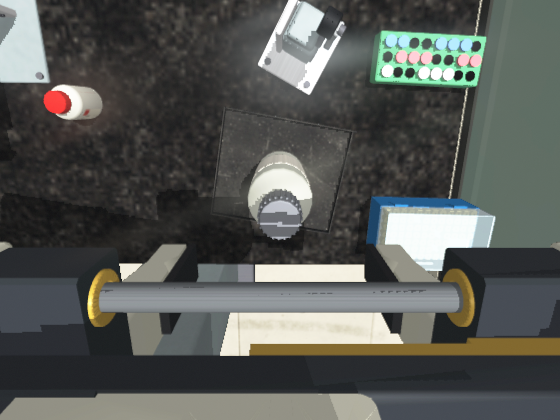

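```bash
python3 -m crank '[{"linear":[0.05,0.3,0],"rot":[0,0,0],"hand":1},{"linear":[0.1,0.6,0],"rot":[0,0,0],"hand":1},{"linear":[0.1,0.7,0],"rot":[0,0,0],"hand":1},{"linear":[0.1,0.7,0],"rot":[0,0,0],"hand":1},{"linear":[0.1,0.7,0],"rot":[0,0,0],"hand":1},{"linear":[0.1,0.7,0],"rot":[0,0,0],"hand":1},{"linear":[0.1,0.7,0],"rot":[0,0,0],"hand":1},{"linear":[0.1,0.5,0],"rot":[0,0,0],"hand":1},{"linear":[0.05,0.3,0],"rot":[0,0,0],"hand":1},{"linear":[0,0.1,0],"rot":[0,0,0],"hand":1}]'
python3 - <<'E'
from h import *
o=monitor.get_obs();R=Rrpy(o['orientation']);print(R.round(3), np.degrees(np.arctan2(R[1,1],R[0,1])),o['tool_pos'])
snap('wrist','w10')
E
```

```text
clock: 19.58
tool_pos: [0.5142, 0.0519, 0.234]
orientation: [108.9, 89.7, -70.6]
force: [0.1, -0.7, 0.7]
opening: 0.0874
[[ 0.002  0.01  -1.   ]
 [-0.005 -1.    -0.01 ]
 [-1.     0.005 -0.002]] -89.43766496705427 [0.5141753  0.05187324 0.23399417]
```

View pics/w10.png

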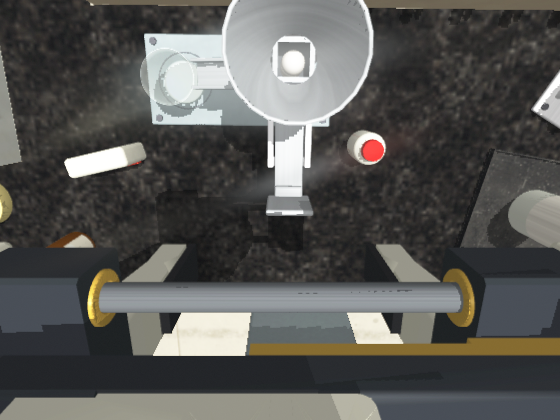

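```bash
python3 - <<'E'
from h import *
d=load('w10')
im=cv2.imread('pics/w10.png')
cv2.imwrite('pics/w10c.png',cv2.resize(im[180:230,250:330],(800,500),interpolation=2))
for p in((267,212),(313,212)):print(onplane(d,*p,.182),onplane(d,p[0],198,.182))
E
```

```text
[0.51574382 0.06111388 0.182     ] [0.52658404 0.06109259 0.182     ]
[0.51602968 0.02672139 0.182     ] [0.52687338 0.0271271  0.182     ]
```

View pics/w10c.png

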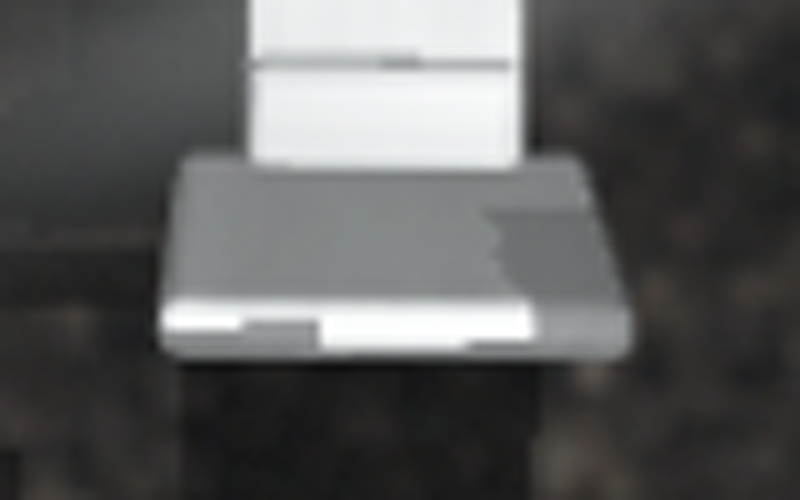

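```bash
python3 -m crank '[{"linear":[0.03,-0.13,-0.3],"rot":[0.06,0.02,0],"hand":1},{"linear":[0,0,-0.5],"rot":[0,0,0],"hand":1},{"linear":[0,0,-0.5],"rot":[0,0,0],"hand":1},{"linear":[0,0,-0.2],"rot":[0,0,0],"hand":1},{"linear":[0,0,-0.05],"rot":[0,0,0],"hand":1}]'
```

```text
clock: 20.25
tool_pos: [0.5157, 0.0402, 0.1398]
orientation: [-172.3, 89.9, 8.0]
force: [-0.2, -0.3, 0.1]
opening: 0.0877
```

```bash
python3 -m crank '[{"linear":[0,0.06,-0.1],"rot":[0,0,0],"hand":1},{"linear":[0,0,0],"rot":[0,0,0],"hand":0},{"linear":[0,0,0],"rot":[0,0,0],"hand":0},{"linear":[0,0,0],"rot":[0,0,0],"hand":0},{"linear":[0,0,0],"rot":[0,0,0],"hand":0},{"linear":[0,0,0],"rot":[0,0,0],"hand":0},{"linear":[0,0,0],"rot":[0,0,0],"hand":0},{"linear":[0,0,0],"rot":[0,0,0],"hand":0}]'
```

```text
clock: 21.25
tool_pos: [0.5176, 0.0453, 0.1364]
orientation: [-156.0, 89.6, 24.3]
force: [-0.2, -0.1, 0.2]
opening: 0.0353
```

```bash
python3 - <<'E'
from h import *
o=monitor.get_obs();R=Rrpy(o['orientation']);print(R.round(3),o['opening'])
snap('wrist','w11')
E
```

```text
[[ 0.007  0.006 -1.   ]
 [ 0.003 -1.    -0.006]
 [-1.    -0.003 -0.007]] 0.03532882516643745
```

View pics/w11.png

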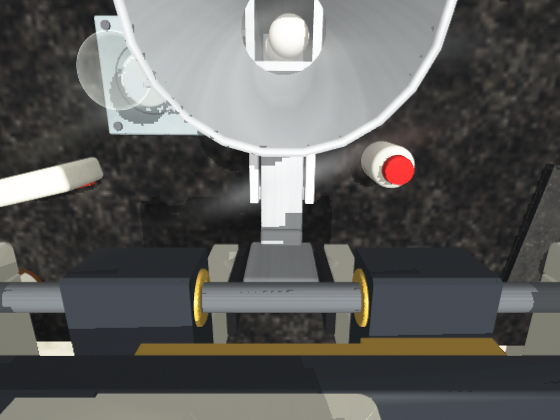

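```bash
python3 -m crank '[{"linear":[-0.15,0,0],"rot":[0,0,0],"hand":0},{"linear":[-0.25,0,0],"rot":[0,0,0],"hand":0},{"linear":[-0.25,0,0],"rot":[0,0,0],"hand":0},{"linear":[-0.2,0,0],"rot":[0,0,0],"hand":0}]'
```

```text
clock: 21.8
tool_pos: [0.4648, 0.0455, 0.1364]
orientation: [-158.0, 89.4, 22.3]
force: [2.6, 0.8, -2.2]
opening: 0.0355
```

```bash
python3 -m crank '[{"linear":[-0.1,0,0],"rot":[0,0,0],"hand":0},{"linear":[-0.05,0,0],"rot":[0,0,0],"hand":0}]';python3 -m crank '[{"linear":[-0.06,0,0],"rot":[0,0,0],"hand":0},{"linear":[-0.06,0,0],"rot":[0,0,0],"hand":0}]'
```

```text
clock: 22.05
tool_pos: [0.459, 0.0459, 0.1367]
orientation: [-166.4, 88.9, 14.1]
force: [33.3, -10.8, -30.7]
opening: 0.0354
clock: 22.3
tool_pos: [0.4595, 0.0458, 0.1367]
orientation: [-173.6, 88.1, 7.0]
force: [25.3, -8.7, -21.9]
opening: 0.0354
```

```bash
python3 -m crank '[{"linear":[0,0,0],"rot":[0,0,0],"hand":0.6},{"linear":[0,0,0],"rot":[0,0,0],"hand":0.9},{"linear":[0,0,0],"rot":[0,0,0],"hand":0.9},{"linear":[0,0,0],"rot":[0,0,0],"hand":0.9},{"linear":[0,0,0],"rot":[0,0,0],"hand":0.9},{"linear":[0,0,0],"rot":[0,0,0],"hand":0.9}]'
python3 - <<'E'
from h import *
o=monitor.get_obs();R=Rrpy(o['orientation']);print(R.round(3),o['opening'],o['tool_pos'])
snap('wrist','w12');snap('scene','s12')
a=cv2.imread('pics/s12.png')[175:310,200:380];cv2.imwrite('pics/s12c.png',cv2.resize(a,(800,600),interpolation=2))
E
```

```text
clock: 23.05
tool_pos: [0.4572, 0.0448, 0.1366]
orientation: [-175.7, 88.3, 4.9]
force: [-0.1, -0.2, 0.3]
opening: 0.0789
[[ 0.03   0.011 -0.999]
 [ 0.003 -1.    -0.011]
 [-1.    -0.002 -0.03 ]] 0.07886031923007239 [0.45721625 0.04477977 0.1365831 ]
```

View pics/w12.png

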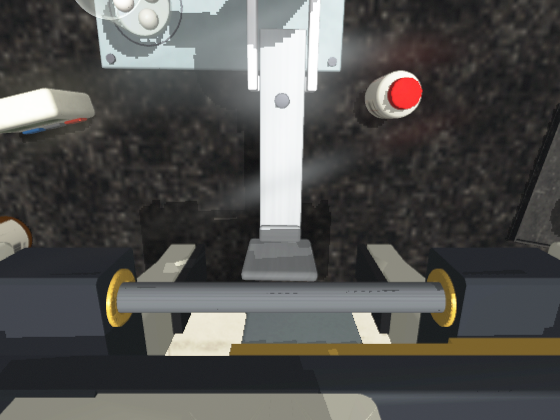

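View pics/s12c.png

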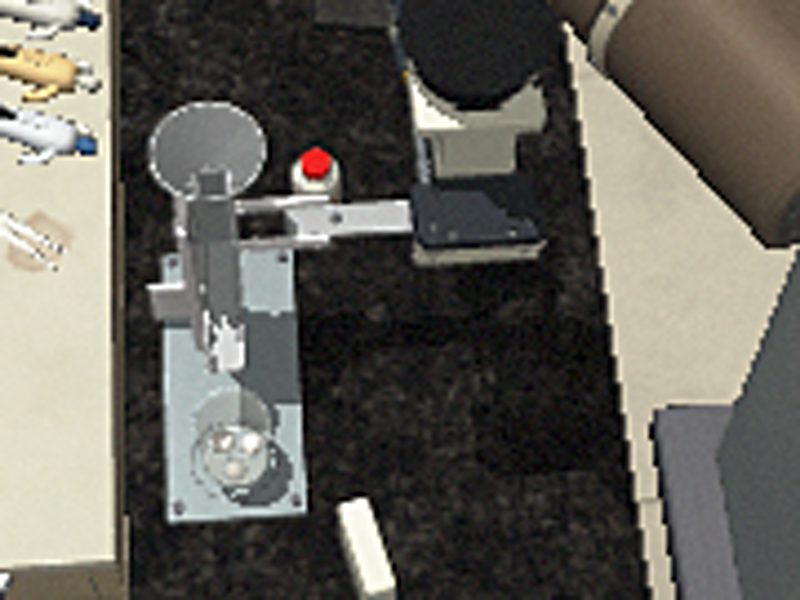

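```bash
python3 -m crank '[{"linear":[0,0,0.4],"rot":[0,0,0],"hand":0.9},{"linear":[0,0,0.7],"rot":[-0.04,0.34,0],"hand":0.9},{"linear":[0.1,-0.2,0.5],"rot":[0,0,0],"hand":0.5},{"linear":[0.2,-0.5,0],"rot":[0,0,-0.9],"hand":0},{"linear":[0.2,-0.7,0],"rot":[0,0,-0.9],"hand":0},{"linear":[0.2,-0.7,0],"rot":[0,0,-0.9],"hand":0},{"linear":[0.2,-0.7,0],"rot":[0,0,-0.9],"hand":0},{"linear":[0.2,-0.7,0],"rot":[0,0,-0.9],"hand":0},{"linear":[0.2,-0.7,0],"rot":[0,0,-0.9],"hand":0},{"linear":[0.2,-0.6,0],"rot":[0,0,0],"hand":0},{"linear":[0.2,-0.5,0],"rot":[0,0,0],"hand":0},{"linear":[0.1,-0.3,0],"rot":[0,0,0],"hand":0},{"linear":[0,0,0],"rot":[0,0,0],"hand":0}]'
python3 - <<'E'
from h import *
o=monitor.get_obs();R=Rrpy(o['orientation']);print(R.round(3), np.degrees(np.arctan2(R[1,1],R[0,1])),o['tool_pos'],o['opening'])
snap('wrist','w13')
E
```

```text
clock: 24.78
tool_pos: [0.5671, -0.3027, 0.2343]
orientation: [29.2, 89.9, -178.0]
force: [0.4, 0.8, -0.5]
opening: 0.0004
[[-0.002 -0.456 -0.89 ]
 [-0.    -0.89   0.456]
 [-1.     0.001  0.002]] -117.1426631689644 [ 0.56712117 -0.3026594   0.23430695] 0.0003940578915475194
```

View pics/w13.png

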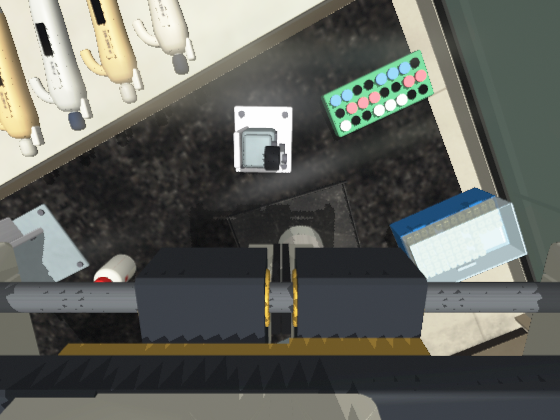

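```bash
python3 - <<'E'
from h import *
d=load('w13');X=cloud(d)
R=Rrpy(d['to'])
for u,v in((272,150),(272,157),(272,163)):print(X[v,u],onplane(d,u,v,.15),((onplane(d,u,v,.15)-d['tp'])@R))
a=onplane(d,236,107,.006);b=onplane(d,236,172,.006);print(np.degrees(np.arctan2(*(a-b)[[1,0]])))
im=cv2.imread('pics/w13.png')
cv2.imwrite('pics/w13c.png',cv2.resize(im[95:185,220:310],(600,600),interpolation=2))
E
```

```text
[ 0.60960112 -0.31767915  0.15691936] [ 0.60890029 -0.31712224  0.15      ] [ 0.08421    -0.00628615 -0.04394872]
[ 0.60500861 -0.31534301  0.15918868] [ 0.60390672 -0.31451402  0.15      ] [ 0.08422148 -0.00632903 -0.03831521]
[ 0.60100294 -0.31328619  0.16047235] [ 0.59957797 -0.31225305  0.15      ] [ 0.08423144 -0.0063662  -0.0334317 ]
-29.367339498900705
```

View pics/w13c.png

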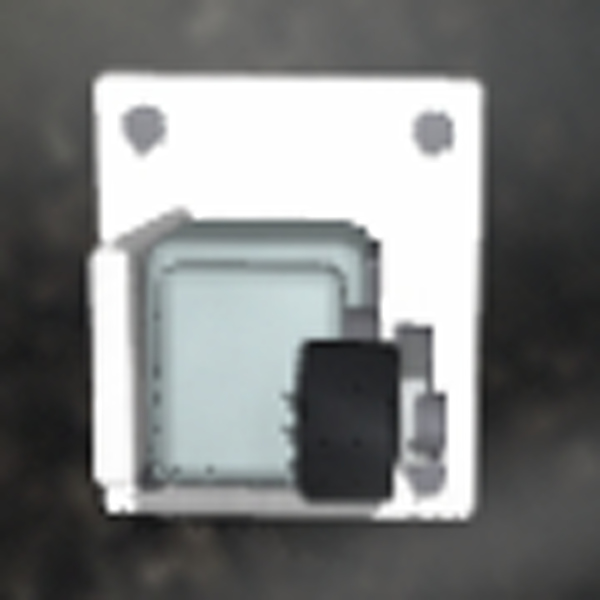

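```bash
python3 -m crank '[{"linear":[0.05,0.1,-0.4],"rot":[0,0,0],"hand":0},{"linear":[0,0,-0.7],"rot":[0,0,0],"hand":0},{"linear":[0,0,-0.6],"rot":[0,0,0],"hand":0},{"linear":[0,0,-0.25],"rot":[0,0,0],"hand":0},{"linear":[0,0,-0.05],"rot":[0,0,0],"hand":0}]'
python3 - <<'E'
from h import *
o=monitor.get_obs();R=Rrpy(o['orientation']);print(R.round(3),(np.array([.604,-.315,0])-o['tool_pos'])@R)
snap('wrist','w14')
E
```

```text
clock: 25.45
tool_pos: [0.5706, -0.2916, 0.1151]
orientation: [-166.4, 89.8, -13.3]
force: [0.1, 0.5, 0.4]
opening: 0.0004
[[ 0.003 -0.452 -0.892]
 [-0.001 -0.892  0.452]
 [-1.    -0.001 -0.003]] [ 0.1152386   0.00586795 -0.03997894]
```

View pics/w14.png

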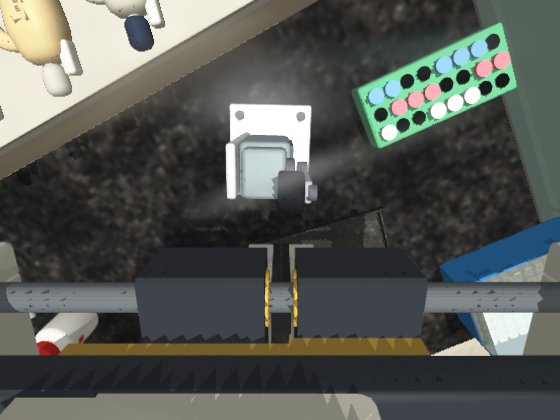

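```bash
python3 -m crank '[{"linear":[-0.03,-0.06,-0.14],"rot":[0,0,0],"hand":0},{"linear":[0.15,-0.078,0],"rot":[0,0,0],"hand":0},{"linear":[0.15,-0.078,0],"rot":[0,0,0],"hand":0},{"linear":[0.1,-0.05,0],"rot":[0,0,0],"hand":0}]'
python3 - <<'E'
from h import *
o=monitor.get_obs();R=Rrpy(o['orientation']);print((np.array([.604,-.315,.123])-o['tool_pos'])@R,o['force'])
E
```

```text
clock: 26.0
tool_pos: [0.596, -0.3092, 0.1102]
orientation: [-168.5, 89.5, -15.4]
force: [-1.5, 0.1, -1.2]
opening: 0.0005
[-0.01272127  0.0015221  -0.00985037] [-1.49522272  0.10044417 -1.19973505]
```

```bash
python3 -m crank '[{"linear":[0.1,-0.052,0],"rot":[0,0,0],"hand":0},{"linear":[0.1,-0.052,0],"rot":[0,0,0],"hand":0}]'
python3 - <<'E'
from h import *
o=monitor.get_obs();R=Rrpy(o['orientation']);print((np.array([.604,-.315,.123])-o['tool_pos'])@R,o['force'])
snap('wrist','w15');d=load('w15')
im=cv2.imread('pics/w15.png');cv2.imwrite('pics/w15c.png',cv2.resize(im[100:300,180:380],(600,600),interpolation=2))
E
```

```text
clock: 26.25
tool_pos: [0.6071, -0.3153, 0.1088]
orientation: [-158.4, 89.7, -5.3]
force: [-4.1, 2.1, -2.9]
opening: 0.0006
[-0.01426236  0.00112785  0.00285689] [-4.11968137  2.06007095 -2.88083181]
```

View pics/w15c.png

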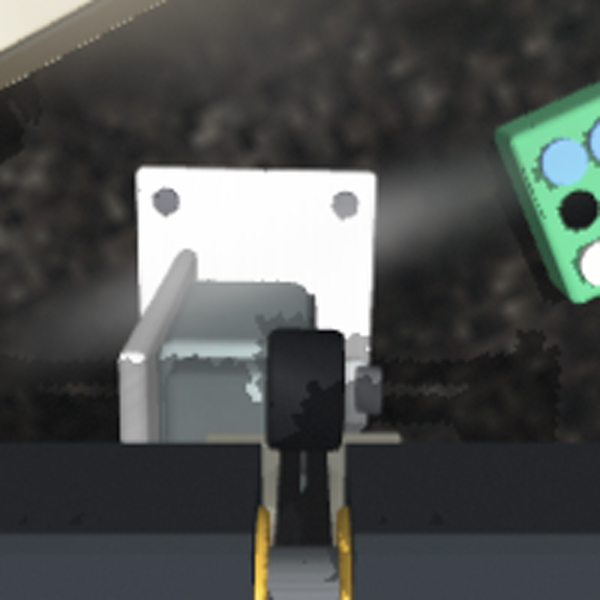

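```bash
python3 - <<'E'
from h import *
d=load('w15');X=cloud(d);u=np.array([.885,-.465])
for v in(215,222,230,238):
    p=X[v,281];print(v,p,(p[:2]-np.array([.604,-.315]))@u)
d=load('w14');X=cloud(d)
for v in(175,182,190,200):
    p=X[v,291];print(v,p,(p[:2]-np.array([.604,-.315]))@u)
E
```

```text
215 [ 0.63312096 -0.32957042  0.14859671] 0.032547293946684874
222 [ 0.63064767 -0.32831871  0.15037327] 0.029776387593324058
230 [ 0.62817301 -0.32706791  0.15331858] 0.027004688423504057
238 [ 0.62465727 -0.32528484  0.15310562] 0.023064135686198212
175 [ 0.61142622 -0.31825894  0.15578119] 0.008087608204586065
182 [ 0.60914562 -0.31704694  0.15833529] 0.005505703802150381
190 [ 0.60610983 -0.31551924  0.15905269] 0.0021086412417538536
200 [ 0.60252964 -0.31368764  0.16083645] -0.001911516085564001
```

```bash
python3 -m crank '[{"linear":[0,0,0],"rot":[0,0,0],"hand":0},{"linear":[-0.3,0.155,0],"rot":[0,0,0],"hand":0},{"linear":[-0.4,0.2,0],"rot":[0,0,0],"hand":0},{"linear":[-0.3,0.15,0.3],"rot":[0,0,0],"hand":0},{"linear":[0,0.1,0.8],"rot":[0,0,0],"hand":0},{"linear":[0,0.2,0.9],"rot":[0,0,0],"hand":0},{"linear":[0,0.3,0.5],"rot":[0,0,0],"hand":0},{"linear":[0,0.5,0],"rot":[0,0,0],"hand":0},{"linear":[0,0.5,0],"rot":[0,0,0],"hand":0},{"linear":[0,0.2,0],"rot":[0,0,0],"hand":0},{"linear":[0,0,0],"rot":[0,0,0],"hand":0}]'
python3 - <<'E'
from h import *
for n in('wrist','scene','top'):snap(n,n+'F')
a=cv2.imread('pics/sceneF.png')[95:320,200:350];b=cv2.imread('pics/topF.png')[130:330,180:460]
cv2.imwrite('pics/F.png',np.hstack([cv2.resize(a,(400,600),interpolation=2)]))
cv2.imwrite('pics/F2.png',cv2.resize(b,(800,571),interpolation=2))
E
```

```text
clock: 27.68
tool_pos: [0.554, -0.1766, 0.2721]
orientation: [-168.6, 88.2, -15.3]
force: [0.4, 0.1, -0.4]
opening: 0.0002
```

View pics/F.png

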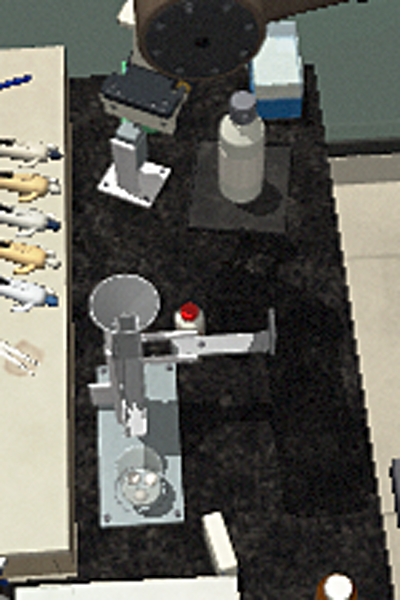

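View pics/F2.png

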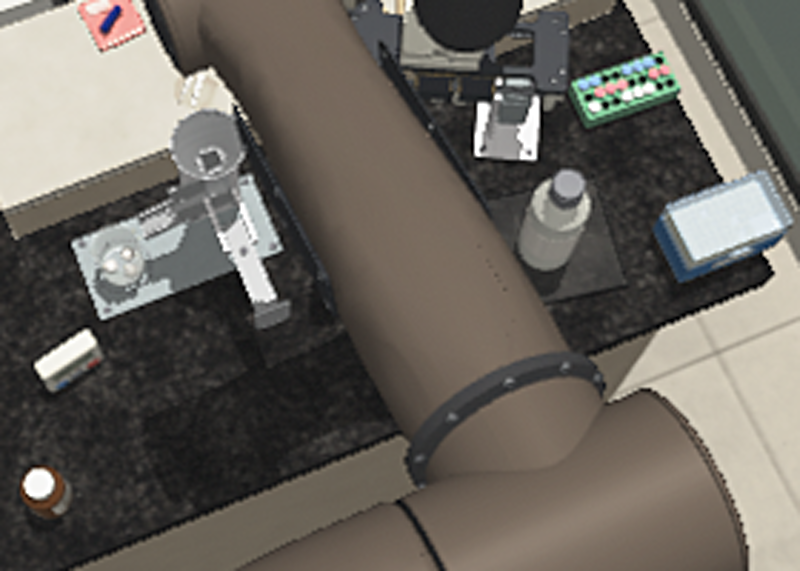

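View pics/wristF.png

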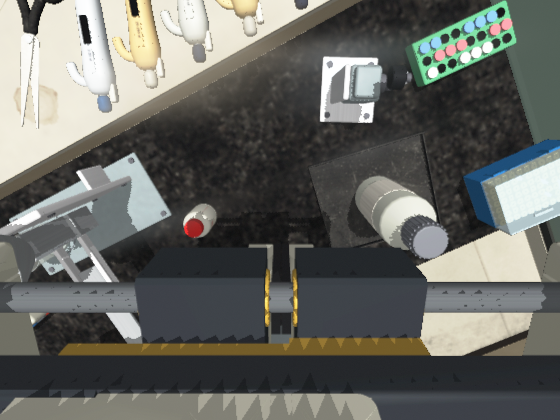

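```bash
python3 - <<'E'
from h import *
d=load('wristF');print('roller',onplane(d,397,78,.15),cloud(d)[78,397])
d=load('sceneF');
for p in((270,310),(270,330)): print('handle',onplane(d,200+p[0]*.375,95+p[1]*.375,.182))
d0=load('scene0')
print(onplane(d0,282.5,212.6,.182))
o=monitor.get_obs();print(o['force'],o['qvel'],o['clock'])
E
```

```text
roller [ 0.60230841 -0.31447473  0.15      ] [ 0.60279026 -0.3110927   0.1600443 ]
handle [0.45640462 0.03059917 0.182     ]
handle [0.45889616 0.05649846 0.182     ]
[0.5130224  0.03114284 0.182     ]
[-1.29362734 -0.85467225 -0.48705675] [-0.35794612  0.40395092 -0.14504587 -0.07938095 -0.0735605  -0.1853727 ] 27.825
```

```bash
python3 - <<'E'
from plant import ticket
print(ticket.close_job())
E
```

```text
the job is handed in; nothing more can be done
None
```

I did every step of the task, in order, and handed the job in at about 28 s; it reports no verdict.

**What was done**
- **Beaker:** stood upright in the ring, about 1–2.5 mm off its centre by the wrist camera.
- **Bottle:** carried by its cap and set upright near the middle of the tray.
- **Gate:** gripped by the handle's edges and drawn to its end stop, with about 60 mm of tool travel and a 33 N reaction at the stop.
- **Switch:** roller pushed over to about 0.53 rad by the wrist camera (clicks at 0.40), then let go.

**Last checks**
- All three balls lie in the beaker.
- The bottle is upright on the tray.
- The roller is back at its rest position and height.
- The bystanders look unmoved in the pictures; I did not measure their shifts.
- The gripper stands clear of everything.

**What failed or disagreed**
- **Fingertips shorter than stated:** they end about 27 mm short of the reported TCP. My first beaker grasp therefore closed in the air above the rim without touching it. I allowed for this in every move after that.
- **Gripper opening:** it read about 2 mm under the known diameters of the beaker and the cap.
- **Gate opening:** a rough scene-camera reading gave only about 57 mm. The 60 mm of tool travel and the force at the stop say it is fully open, so I trusted those.

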